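# Shut off the purge gas and hold the sprung cooler hood below its balance point

### The job

Shut off the purge gas first: turn the black-ended lever of the small bench valve anticlockwise (seen from above) until it lies fully across its pipe against its stop. Then take the bar handle of the sample cooler's sprung hood, raise the hood clearly past its balance point (about 63 degrees open) until it would carry on opening by itself, ease it back and keep holding it still just below the balance point, about 10 degrees under it, so that it would close by itself if let go. Finish while holding the hood there, and leave the other things on the bench where they stand.

Things in the scene. Friction and masses are not known exactly. Their poses are not given: they have to be found in the camera images.
- lever (a joint): angle of the valve lever (rad). 0: lever in line with the pipe, gas open. 1.571: lever across the pipe against its stop, gas closed. Grows anticlockwise seen from above. Starts between 0 and 0.3; a stiff hinge (about 0.12 N m, some 2 N at the black grip) that stays where it is left.
- valve_axis (a point): point on the lever's vertical turning axis, at the lever's mid-height (100 mm above the bench); fixed to the valve, a 32 mm brass block on a steel pipe bent down to the bench at both ends. Its x axis runs along the pipe, away from the robot; at joint 0 the lever points along its -x, closed along its -y. The pipe's axis is 50 mm below, radius 8 mm, reaching 75 mm either way; a 40 mm gauge stands on the pipe at x = +55 mm, up to 112 mm above the bench.
- lever_grip (a point): centre of the lever's black plastic grip, 60 mm from the turning axis; the grip is 42 mm long (38 to 80 mm from the axis), 17 mm wide, 13 mm high, free underneath down to the pipe. Its x axis points along the lever towards the turning axis.
- hood (a joint): opening angle of the cooler's hood (rad). 0: closed, lying level. Open stop at 1.75. Weight 0.95 kg, lifted by a weak hinge spring; balance point at 1.10 (63 degrees): below it the hood pulls shut (about 2 N, upwards, needed at the handle when closed, fading to nothing at the balance), above it the hood pulls itself open to the stop. About 0.77 N m per rad close to of balance.
- hood_hinge (a point): middle of the hood's hinge line, fixed on the cooler's far top edge, 113 mm above the bench. Its y axis is the hinge line, its x axis points level from the handle side to the hinge side. The cooler is a grey box 170 mm deep (along x), 220 mm wide, 105 mm high, straight below and on the near side of the hinge; the hood on it is 12 mm thick, 170 mm deep, 220 mm wide, with a clear window and steel spring coils at the hinge.
- hood_handle (a point): middle of the hood's handle, a straight round steel bar of 12 mm diameter, 110 mm long along the hinge line, in the hood's plane, 215 mm from the hinge line and 45 mm beyond the hood's front edge on two 10 mm arms 110 mm apart; free space above, below and behind it. It moves with the hood on an arc of 215 mm about the hinge line: closed it is level with the hinge on the robot's side, and it rises as the hood opens.
- bottle: bystander: amber glass bottle with white cap, 84 mm across, 190 mm high; origin at the centre of its underside. It stands on the side of the cooler opposite the valve (which side is which varies).
- rack: bystander: white vial rack 70 x 110 mm, 43 mm high with its vials; origin at the centre of its underside.
- beaker: bystander: glass beaker 68 mm across, 85 mm high; origin at the centre of its underside.
- tipbox: bystander: grey and white pipette-tip box 85 x 120 mm, 58 mm high; origin at the centre of its underside.
- jar: bystander: small glass jar with black cap, 48 mm across, 50 mm high; origin at the centre of its underside.
- spanner: bystander: steel open-ended spanner 150 mm long lying on the bench; origin under its middle.

How it is judged:
By the outcome, as a careful person would: the job done as asked, in the order asked, and still so for the second after the job is handed in, while the arm keeps its last pose, push and grip.
It also fails if it takes over 58 s, if anything falls off the work surface, if the arm or the gripper's body presses on something with over 40 N, if the wrist force passes 120 N, or if a joint passes its speed limit or range.

### The arm

A 6-joint arm with a two-finger parallel gripper is mounted at the origin on the work surface. World frame = base frame: x ahead of the robot, y to its left, z up, the work surface at z = 0. Lengths are in mm, angles in degrees, forces in N, time in s.
With the tool pointing down it reaches from about 350 to 850 mm from the base axis. Payload 8.1 kg.
Tool frame: the origin (TCP) lies on the front face of the gripper's body, between the roots of the fingers; the fingertips stand r.finger_overhang ahead of it and the grasp point (between the pads) lies 54 mm ahead of it (r.finger_overhang is the distance from the TCP to the fingertips, in mm); y points along the fingers, z is the direction in which the jaws open and shut, and the axes are right-handed (so a half turn about y gives the same grasp; the last joint's range is limited). The gripper opens to 85 mm and grips with 20 to 120 N. Pads are 22 mm wide; open, the fingers measure 114 mm over their backs; the gripper's body (76 mm by 85 mm) begins 54 mm behind the grasp point. The pads swing forward as they close: fully open they stand 13 mm farther back than shut.
Start: joints at [61.226, 7.471, 85.268, -0, 87.261, -4.893], TCP at [242.882, 548.648, 303.892] pointing down, gripper open.
Joint ranges: [-169.43, 169.43], [-51.17, 129.36], [1.28, 143.12], [-76.62, 256.62], [0, 156.53], [-152.29, 152.29]. Speed limits (degrees/s): [136.94, 136.94, 159.86, 180, 180, 180].

### API

Orientations are given as [roll, pitch, yaw] about the fixed x, y, z axes, in that order (R = Rz(yaw) Ry(pitch) Rx(roll)).
In Python, from bench import r gives the robot as it stands. The module is installed in compiled form; this text tells all that it offers.
- The arm moves only by the tool arm_command, never from a script. Its argument "increments" is a list of rows, each a list of 6 numbers: the shift along the tool's x, y, z in m, then the turn, a rotation vector about the tool's x, y, z in rad. In form: [[tx, ty, tz, wx, wy, wz], ...]. A call has exactly 10 rows; each row is the pose to reach, as a shift and turn from the pose commanded when the call began, along the tool's axes at that moment; what a row does not reach only later rows make up. A row lasts 1/8 s, in which the tool goes at most 62.5 mm and 10.7 degrees, less where a joint would pass 70% of its speed; a pose out of reach is approached as far as the arm can. A call with a gripper value outside its range is refused whole. "jaw" is the gripper's target within -1 to 1 (shut at 1, half-way at 0, fully open at -1), set as the call begins (left out, the last holds). The fingers move at their own pace and stop on an object; "force" is the grip in N (left out, the last holds). Time passes only in rows, so rows that repeat a pose let the fingers close, or fill a call up. It gives the time, the measured TCP pose, the force and the opening at its end, in the units of the state.
- r.sense(): the state, without advancing time (a new reading comes with each control period).
- r.snapshot(name): name is "scene" or "top" or "wrist"; returns the picture (384x512x3 uint8, red, green, blue); there is no depth.
- r.camera_model(name): a dict with "intrinsics" (3x3 intrinsics, pixels), "cam_to_world" (4x4, takes a point from camera to world coordinates). Camera axes: x right, y down, z forward; pixel columns grow to the right and rows downward; lengths in mm; the calibration is good to about 2 mm. A picture is of the moment at which its call begins: read the wrist's pose just before it. camera_model takes no time and is no camera call; for the wrist camera it gives the pose at the moment of the call.
- r.hand_in(): hands the job in, once; it reports no verdict.
Trained networks look in the newest picture that a camera, given by its name, has taken for a name from the list of things; names that differ only in an ending like _2 or _b are one class to them, and where a whole thing is asked for, a point or a joint stands for the part that bears it (a point fixed in the world has none). Each returns a list of dicts, best first, with "conf" (0 to 1); they miss things now and then, are a little off and sometimes report something else, mostly with a low value. They report only what shows in the picture. A call takes as long as a camera call.
- r.trace(camera, target): "mask" (384x512 bool, what is visible of it) and "position" ([column, row] in pixels, amid what is visible of it).
- r.spot_point(camera, target): "position" ([column, row] in pixels: a listed point, or the origin of a listed thing).
The state is a dict: "time": time; "joint_pos": joint angles; "qd": joint speeds; "joint_efforts": joint torques, N m; "tool_pos": TCP position; "tcp_rot": TCP orientation; "ft_force": force on the tool from outside, world axes, zero at the start; "wrist_torque": the same for the moment, N m; "finger_gap": finger opening in mm.
Only numpy, scipy, OpenCV 4.12 (cv2) and the standard library are available. Lean on these libraries where they do the work, as an engineer would, in place of code of your own. Each camera call takes 0.05 s, during which the arm holds its last target.

## Working session

There is one attempt and no reset: what is moved stays moved. The work goes in short steps, Python scripts to look and compute and a tool call to move; the robot and the scene stay as the last step left them, time stands still between calls to the robot, and variables do not carry over. Pictures are saved under pics/ and viewed, and the job is handed in when it is done.

Besides the shell and the picture viewer there is one more tool, called after "Emit:" by a JSON object that holds its "fn" and its "kwargs", one argument or row to a line. arm_command: Moves the arm, as the interface text tells. Its arguments: {"type":"object","properties":{"increments":{"type":"array","items":{"type":"array","items":{"type":"number"}}},"jaw":{"type":"number"},"force":{"type":"number"}},"required":["increments"]}

```bash
mkdir -p pics; cat > h.py <<'E'
import numpy as np,cv2
from bench import r
from scipy.spatial.transform import Rotation as R
def snap(c,n):
    im=r.snapshot(c); cv2.imwrite(f'pics/{n}.png',im[:,:,::-1]); return im
def ray(cm,px):
    K=np.array(cm['intrinsics']);T=np.array(cm['cam_to_world'])
    d=T[:3,:3]@np.linalg.solve(K,[px[0],px[1],1.]);return T[:3,3],d/np.linalg.norm(d)
def onz(cm,px,z):
    o,d=ray(cm,px);return o+d*(z-o[2])/d[2]
def tri(rs):
    A=np.zeros((3,3));b=np.zeros(3)
    for o,d in rs:
        P=np.eye(3)-np.outer(d,d);A+=P;b+=P@o
    x=np.linalg.solve(A,b);return x,[float(np.linalg.norm((np.eye(3)-np.outer(d,d))@(x-o))) for o,d in rs]
def proj(cm,p):
    K=np.array(cm['intrinsics']);T=np.array(cm['cam_to_world'])
    q=K@(T[:3,:3].T@(np.array(p)-T[:3,3]));return q[:2]/q[2]
E
python3 - <<'E'
from h import *
np.set_printoptions(precision=1,suppress=True)
s=r.sense();print(s,r.finger_overhang)
D={}
for c in['scene','top']:
    snap(c,c+'0');cm=r.camera_model(c);print(c,cm)
    for t in['valve_axis','lever_grip','hood_hinge','hood_handle']:
        l=r.spot_point(c,t)
        for q in l[:2]:print(c,t,q['conf'],q['position'])
        if l:D.setdefault(t,[]).append((c,ray(cm,l[0]['position'])))
    for t in['bottle','rack','beaker','tipbox','jar','spanner']:
        l=r.spot_point(c,t)
        if l:print(c,t,l[0]['conf'],l[0]['position'],onz(cm,l[0]['position'],0))
Z=dict(valve_axis=100,lever_grip=100,hood_hinge=113,hood_handle=113)
for t,v in D.items():
    if len(v)==2:print(t,tri([a[1] for a in v]))
    for c,(o,d) in v:print(t,c,'atz',o+d*(Z[t]-o[2])/d[2])
E
```

```text
{'time': 0.0, 'joint_pos': array([61.2,  7.5, 85.3,  0. , 87.3, -4.9]), 'qd': array([-0.1, -0. ,  0. ,  0. , -0. , -0. ]), 'joint_efforts': array([ -0. , -56.9, -50.1,  -0. ,   0. ,  -0. ]), 'tool_pos': array([242.7, 548.3, 302.8]), 'tcp_rot': array([-90.1,   0. , -23.9]), 'ft_force': array([-0.5,  1. ,  0. ]), 'wrist_torque': array([-0.1, -0. , -0. ]), 'finger_gap': 85.43757334383577} 72.6
scene {'intrinsics': array([[372. ,   0. , 254.7],
       [  0. , 372. , 194.3],
       [  0. ,   0. ,   1. ]]), 'cam_to_world': array([[   0.9,    0.3,   -0.4,  858.6],
       [   0.5,   -0.5,    0.7, -599.4],
       [   0. ,   -0.8,   -0.6,  608. ],
       [   0. ,    0. ,    0. ,    1. ]])}
scene valve_axis 0.81 [136.4, 288.1]
scene valve_axis 0.54 [145.2, 256.1]
scene lever_grip 0.89 [106.6, 280.0]
scene hood_hinge 0.56 [324.9, 195.0]
scene hood_hinge 0.46 [108.5, 278.9]
scene hood_handle 0.94 [238.0, 176.4]
scene bottle 0.83 [277.1, 164.0] [464.4 308.5   0. ]
scene rack 0.65 [198.7, 217.3] [400.2 -21.6   0. ]
scene beaker 0.65 [346.4, 187.8] [691.3 288.7   0. ]
scene tipbox 0.74 [265.0, 383.0
[... 876 characters left out ...]
 254.6] [ 372.2 -191.9    0. ]
valve_axis (array([ 493.2, -321.4,   99.9]), [2.646468073691105, 2.646468073691101])
valve_axis scene atz [ 491. -323.  100.]
valve_axis top atz [ 495.1 -319.5  100. ]
lever_grip (array([ 434. , -335.3,  101.3]), [0.5450455848963204, 0.5450455848962725])
lever_grip scene atz [ 433.4 -334.3  100. ]
lever_grip top atz [ 433.7 -336.2  100. ]
hood_hinge (array([684.1,  77.3, 107.9]), [2.9295220783076767, 2.9295220783076044])
hood_hinge scene atz [688.1  72.5 113. ]
hood_hinge top atz [680.   75.6 113. ]
hood_handle (array([474. ,  36.2, 114.1]), [8.220084887550504, 8.220084887550595])
hood_handle scene atz [479.8  42.6 113. ]
hood_handle top atz [467.1  31.8 113. ]
```

View pics/scene0.png

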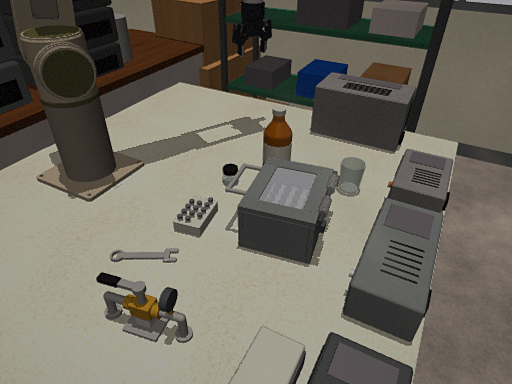

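View pics/top0.png

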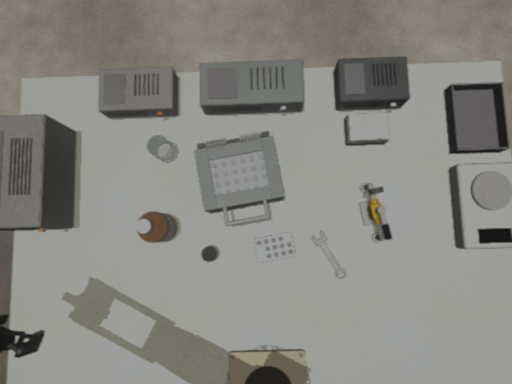

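```bash
python3 - <<'E'
import cv2
a=cv2.imread('pics/top0.png');b=cv2.imread('pics/scene0.png')
cv2.imwrite('pics/c1.png',cv2.resize(a[130:240,180:300],None,fx=5,fy=5,interpolation=2))
cv2.imwrite('pics/c2.png',cv2.resize(a[175:250,350:400],None,fx=8,fy=8,interpolation=2))
cv2.imwrite('pics/c3.png',cv2.resize(b[150:260,215:345],None,fx=5,fy=5,interpolation=2))
E
```

```text
(no output)
```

View pics/c1.png

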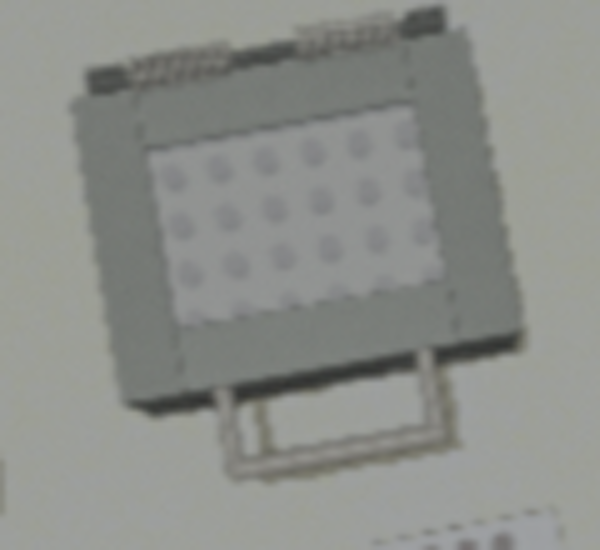

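View pics/c2.png

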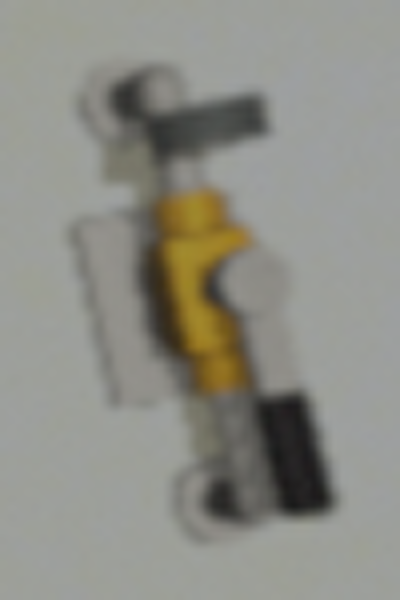

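View pics/c3.png

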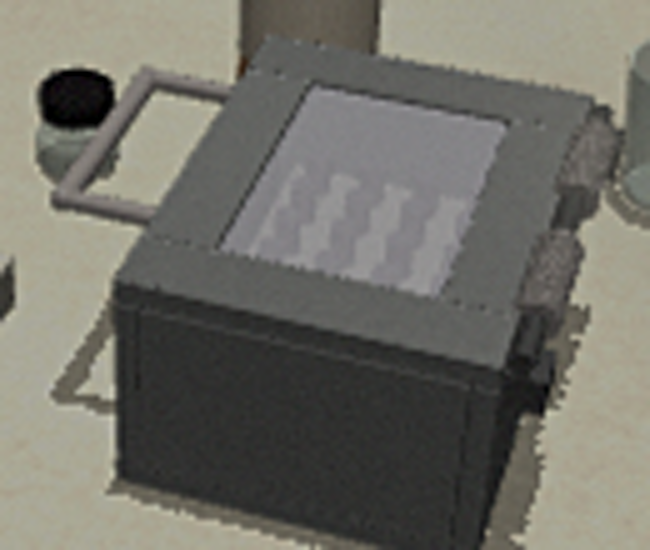

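```bash
python3 - <<'E'
from h import *
np.set_printoptions(precision=1,suppress=True)
t=r.camera_model('top');s=r.camera_model('scene')
for n,a,b in [('L',(227.2,223.6),(244.4,164.8)),('R',(269.2,217.4),(227.4,189.6))]:
    x=tri([ray(t,a),ray(s,b)]);print(n,x, onz(t,a,113),onz(s,b,113))
L=onz(t,(227.2,223.6),113);Rr=onz(t,(269.2,217.4),113);print('bar',(L+Rr)/2,np.degrees(np.arctan2(*(L-Rr)[:2])),np.linalg.norm(L-Rr))
# hinge ends
for z in(107,113,119):
  a=onz(t,(180+88/5,130+80/5),z);b=onz(t,(180+443/5,130+18/5),z);print('hinge',z,(a+b)/2,np.degrees(np.arctan2(*(a-b)[:2])),np.linalg.norm(a-b))
for n,p,z in [('cap',(381.2,210),106),('grip',(386.6,231.5),106.5),('gripend',(389.4,238.4),106),('gripnear',(385,224.5),106),('pnear',(381,236.5),55),('pfar',(369,185.5),55),('block1',(373.5,200),60),('block2',(377.8,223.5),58)]:print(n,onz(t,p,z))
E
```

```text
L (array([468.2,  93.1, 114.7]), [0.7714962481302473, 0.7714962481302119]) [467.6  92.8 113. ] [467.4  96.  113. ]
R (array([483.4, -18.2, 113. ]), [3.159790729418355, 3.1597907294183445]) [480.8 -20.  113. ] [485.9 -16.3 113. ]
bar [474.2  36.4 113. ] -6.670907146497072 113.56730932659406
hinge 107 [698.1  72.7 107. ] -8.162656084764615 199.18169096962194
hinge 113 [696.5  72.2 113. ] -8.16265608476463 198.00246079823262
hinge 119 [694.9  71.7 119. ] -8.162656084764645 196.82323062684324
cap [ 491.9 -320.7  106. ]
grip [ 434.3 -331.   106.5]
gripend [ 415.9 -337.2  106. ]
gripnear [ 452.9 -328.2  106. ]
pnear [ 421.  -330.7   55. ]
pfar [ 565.5 -306.6   55. ]
block1 [ 523.4 -315.2   60. ]
block2 [ 457.3 -323.4   58. ]
```

```bash
cat >> h.py <<'E'
import json,os
def getc():
    if os.path.exists('cmd.json'):
        d=json.load(open('cmd.json'));return np.array(d['p']),R.from_matrix(d['R'])
    return np.array([242.882,548.648,303.892]),R.from_euler('xyz',[-90,0,-23.881],degrees=True)
def setc(p,q): json.dump(dict(p=list(map(float,p)),R=q.as_matrix().tolist()),open('cmd.json','w'))
def applied(row):  # call after move with last row
    p,q=getc();setc(p+q.apply(np.array(row[:3])*1000),q*R.from_rotvec(row[3:]))
def rows(poses):
    p,q=getc();out=[];pp,qq=p,q
    for (P,Q) in poses:
        t=q.inv().apply(np.array(P)-p)/1000;w=(q.inv()*Q).as_rotvec()
        out.append([round(float(v),4) for v in t]+[round(float(v),3) for v in w])
        print('step %.0fmm %.1fdeg'%(np.linalg.norm(P-pp),np.degrees((qq.inv()*Q).magnitude())),end='; ');pp,qq=P,Q
    print();print(json.dumps(out));return out
def down(yaw): return R.from_euler('xyz',[-90,0,yaw],degrees=True)
E
python3 - <<'E'
from h import *
p0=np.array([242.9,548.6,303.9])
P=[];
for i in range(1,21):
    u=min(i/18,1)
    a=np.radians(66.1+(-37.6-66.1)*u);rad=600+(-52)*u
    yaw=-23.88-143.1*u
    P.append((np.array([rad*np.cos(a),rad*np.sin(a),304-24*u]),down(yaw)))
a=rows(P[:10]);applied(a[-1]);print(getc()[0]);b=rows(P[10:]);applied(b[-1]);print(getc()[0],getc()[1].as_euler('xyz',degrees=True))
E
```

```text
step 60mm 7.9deg; step 60mm 7.9deg; step 60mm 7.9deg; step 59mm 7.9deg; step 59mm 7.9deg; step 59mm 8.0deg; step 59mm 8.0deg; step 58mm 7.9deg; step 58mm 8.0deg; step 58mm 8.0deg; 
[[0.0602, 0.0012, -0.0059, -0.0, 0.139, 0.0], [0.1189, 0.0026, -0.0178, 0.0, 0.277, -0.0], [0.1759, 0.0039, -0.0354, 0.0, 0.416, -0.0], [0.2305, 0.0052, -0.0586, 0.0, 0.555, -0.0], [0.2823, 0.0066, -0.087, 0.0, 0.694, -0.0], [0.3308, 0.0079, -0.1203, 0.0, 0.833, 0.0], [0.3754, 0.0092, -0.1581, -0.0, 0.971, -0.0], [0.4158, 0.0106, -0.2, 0.0, 1.11, 0.0], [0.4515, 0.0119, -0.2456, -0.0, 1.249, 0.0], [0.4824, 0.0132, -0.2942, 0.0, 1.388, -0.0]]
[564.87944093  84.34093777 290.692     ]
step 57mm 7.9deg; step 57mm 7.9deg; step 57mm 8.0deg; step 56mm 8.0deg; step 56mm 7.9deg; step 56mm 7.9deg; step 56mm 7.9deg; step 55mm 8.0deg; step 0mm 0.0deg; step 0mm 0.0deg; 
[[0.0551, 0.0014, 0.0159, 0.0, 0.138, 0.0], [0.1112, 0.0027, 0.0262, 0.0, 0.277, -0.0], [0.1678, 0.004, 0.0307, 0.0, 0.416, -0.0], [0.2242, 0.0054, 0.0295, 0.0, 0.555, -0.0], [0.28, 0.0067, 0.0227, 0.0, 0.693, -0.0], [0.3345, 0.008, 0.0104, 0.0, 0.832, -0.0], [0.3872, 0.0094, -0.0073, 0.0, 0.971, -0.0], [0.4376, 0.0107, -0.0301, 0.0, 1.11, -0.0], [0.4376, 0.0107, -0.0301, 0.0, 1.11, -0.0], [0.4376, 0.0107, -0.0301, 0.0, 1.11, -0.0]]
[ 434.13088973 -334.35296756  279.992     ] [ -90.            0.         -167.00585722]
```

Emit:
{"fn": "arm_command", "kwargs": {
  "increments": [
    [0.06, 0.001, -0.006, 0, 0.139, 0],
    [0.119, 0.003, -0.018, 0, 0.277, 0],
    [0.176, 0.004, -0.035, 0, 0.416, 0],
    [0.23, 0.005, -0.059, 0, 0.555, 0],
    [0.282, 0.007, -0.087, 0, 0.694, 0],
    [0.331, 0.008, -0.12, 0, 0.833, 0],
    [0.375, 0.009, -0.158, 0, 0.971, 0],
    [0.416, 0.011, -0.2, 0, 1.11, 0],
    [0.452, 0.012, -0.246, 0, 1.249, 0],
    [0.482, 0.013, -0.294, 0, 1.388, 0]
  ],
  "jaw": 0
}}

```text
time: 2.35
tool_pos: [565.0, 82.7, 290.9]
tcp_rot: [-90.0, 0.0, -103.7]
ft_force: [0.4, 0.4, 1.4]
finger_gap: 42.6
```

Emit:
{"fn": "arm_command", "kwargs": {
  "increments": [
    [0.055, 0.001, 0.016, 0, 0.138, 0],
    [0.111, 0.003, 0.026, 0, 0.277, 0],
    [0.168, 0.004, 0.031, 0, 0.416, 0],
    [0.224, 0.005, 0.03, 0, 0.555, 0],
    [0.28, 0.007, 0.023, 0, 0.693, 0],
    [0.334, 0.008, 0.01, 0, 0.832, 0],
    [0.387, 0.009, -0.007, 0, 0.971, 0],
    [0.438, 0.011, -0.03, 0, 1.11, 0],
    [0.438, 0.011, -0.03, 0, 1.11, 0],
    [0.438, 0.011, -0.03, 0, 1.11, 0]
  ]
}}

```text
time: 3.6
tool_pos: [434.0, -334.3, 280.0]
tcp_rot: [-90.0, 0.0, -167.0]
ft_force: [0.8, 0.3, 0.4]
finger_gap: 43.1
```

```bash
python3 - <<'E'
from h import *
np.set_printoptions(precision=1,suppress=True)
os.path.exists('cmd.json') and os.remove('cmd.json')
applied([0.482,0.013,-0.294,0,1.388,0]);applied([0.438,0.011,-0.030,0,1.11,0])
s=r.sense();print(s['time'],s['tool_pos'],s['tcp_rot'],s['joint_pos'],s['finger_gap'],getc()[0],getc()[1].as_euler('xyz',degrees=True))
cm=r.camera_model('wrist');snap('wrist','w1');print(cm['cam_to_world'])
for t in['valve_axis','lever_grip']:
    for q in r.spot_point('wrist',t)[:2]:print(t,q['conf'],q['position'],onz(cm,q['position'],100))
E
```

```text
3.6 [ 434.  -334.3  280. ] [ -90.    0. -167.] [-43.    0.1  95.5   0.   84.4  34. ] 43.05475068043298 [ 433.9 -334.4  279.9] [ -90.    0. -167.]
[[   0.2   -0.9   -0.3  505.5]
 [  -1.    -0.2   -0.1 -318.8]
 [  -0.     0.3   -1.   349. ]
 [   0.     0.     0.     1. ]]
valve_axis 0.87 [247.8, 119.6] [ 491.6 -322.1  100. ]
lever_grip 0.83 [245.4, 191.0] [ 434.8 -333.1  100. ]
```

View pics/w1.png

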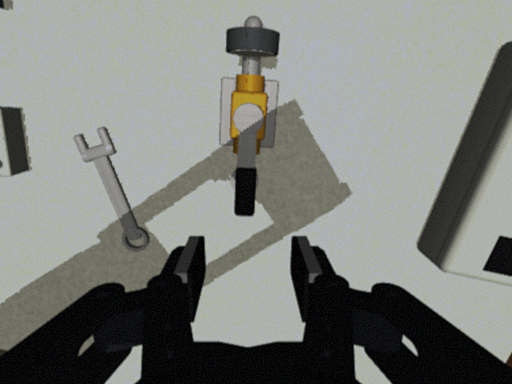

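```bash
python3 - <<'E'
from h import *
P=[(np.array([434.5,-333.5,280-126*min(i/5,1)]),down(-167-1.2*min(i/5,1))) for i in range(1,11)]
rows(P)
E
```

```text
step 25mm 0.2deg; step 25mm 0.2deg; step 25mm 0.2deg; step 25mm 0.2deg; step 25mm 0.2deg; step 0mm 0.0deg; step 0mm 0.0deg; step 0mm 0.0deg; step 0mm 0.0deg; step 0mm 0.0deg; 
[[-0.0008, 0.0251, -0.0008, 0.0, 0.004, 0.0], [-0.0008, 0.0503, -0.0008, 0.0, 0.008, 0.0], [-0.0008, 0.0755, -0.0008, 0.0, 0.012, 0.0], [-0.0008, 0.1007, -0.0008, 0.0, 0.017, 0.0], [-0.0008, 0.1259, -0.0008, 0.0, 0.021, 0.0], [-0.0008, 0.1259, -0.0008, 0.0, 0.021, 0.0], [-0.0008, 0.1259, -0.0008, 0.0, 0.021, 0.0], [-0.0008, 0.1259, -0.0008, 0.0, 0.021, 0.0], [-0.0008, 0.1259, -0.0008, 0.0, 0.021, 0.0], [-0.0008, 0.1259, -0.0008, 0.0, 0.021, 0.0]]
```

Emit:
{"fn": "arm_command", "kwargs": {
  "increments": [
    [-0.001, 0.025, -0.001, 0, 0.02, 0],
    [-0.001, 0.05, -0.001, 0, 0.02, 0],
    [-0.001, 0.075, -0.001, 0, 0.02, 0],
    [-0.001, 0.1, -0.001, 0, 0.02, 0],
    [-0.001, 0.126, -0.001, 0, 0.02, 0],
    [-0.001, 0.126, -0.001, 0, 0.02, 0],
    [-0.001, 0.126, -0.001, 0, 0.02, 0],
    [-0.001, 0.126, -0.001, 0, 0.02, 0],
    [-0.001, 0.126, -0.001, 0, 0.02, 0],
    [-0.001, 0.126, -0.001, 0, 0.02, 0]
  ]
}}

```text
time: 5.0
tool_pos: [434.8, -333.4, 154.4]
tcp_rot: [-90.0, 0.0, -168.2]
ft_force: [0.1, 0.3, -0.9]
finger_gap: 42.4
```

Emit:
{"fn": "arm_command", "kwargs": {
  "increments": [
    [0, 0, 0, 0, 0, 0],
    [0, 0, 0, 0, 0, 0],
    [0, 0, 0, 0, 0, 0],
    [0, 0, 0, 0, 0, 0],
    [0, 0, 0, 0, 0, 0],
    [0, 0, 0, 0, 0, 0],
    [0, 0, 0, 0, 0, 0],
    [0, 0, 0, 0, 0, 0],
    [0, 0, 0, 0, 0, 0],
    [0, 0, 0, 0, 0, 0]
  ],
  "jaw": 1,
  "force": 20
}}

```text
time: 6.25
tool_pos: [434.6, -333.2, 154.0]
tcp_rot: [-90.0, -0.0, -168.1]
ft_force: [-3.5, 1.9, 5.6]
finger_gap: 16.6
```

```bash
python3 - <<'E'
from h import *
np.set_printoptions(precision=2,suppress=True)
applied([-0.001,0.126,-0.001,0,0.02,0])
s=r.sense();print(s['time'],s['tool_pos'],s['tcp_rot'],s['ft_force'],s['wrist_torque'],s['finger_gap'])
cm=r.camera_model('wrist');snap('wrist','w2')
for t in['valve_axis','lever_grip']:
    for q in r.spot_point('wrist',t)[:2]:print(t,q['conf'],q['position'],onz(cm,q['position'],100))
# arc
C=np.array([492.5,-321.2]);p,q=getc();print(p,q.as_euler('xyz',degrees=True))
P=[]
for i in range(1,21):
    a=np.radians(min(i*90/18,90));v=p[:2]-C
    n=C+[v[0]*np.cos(a)-v[1]*np.sin(a),v[0]*np.sin(a)+v[1]*np.cos(a)]
    P.append((np.array([*n,p[2]]),R.from_euler('z',a)*q))
a=rows(P[:10]);applied(a[-1]);rows(P[10:]);setc(p,q)
E
```

```text
6.25 [ 434.56 -333.21  153.97] [ -90.     -0.01 -168.15] [-3.53  1.87  5.64] [0.34 0.52 0.07] 16.58974559423837
valve_axis 0.55 [246.8, 139.1] [ 492.1 -321.8  100. ]
lever_grip 0.82 [248.0, 273.0] [ 434.31 -334.41  100.  ]
[ 434.6  -333.22  153.89] [ -90.      0.   -168.15]
step 5mm 5.0deg; step 5mm 5.0deg; step 5mm 5.0deg; step 5mm 5.0deg; step 5mm 5.0deg; step 5mm 5.0deg; step 5mm 5.0deg; step 5mm 5.0deg; step 5mm 5.0deg; step 5mm 5.0deg; 
[[-0.0002, 0.0, 0.0052, 0.0, -0.087, 0.0], [-0.0009, 0.0, 0.0103, 0.0, -0.175, 0.0], [-0.002, 0.0, 0.0153, 0.0, -0.262, 0.0], [-0.0035, 0.0, 0.0202, 0.0, -0.349, 0.0], [-0.0055, 0.0, 0.025, 0.0, -0.436, 0.0], [-0.0079, 0.0, 0.0296, 0.0, -0.524, 0.0], [-0.0106, 0.0, 0.0339, 0.0, -0.611, 0.0], [-0.0138, 0.0, 0.038, 0.0, -0.698, 0.0], [-0.0172, 0.0, 0.0419, 0.0, -0.785, 0.0], [-0.021, 0.0, 0.0453, 0.0, -0.873, 0.0]]
step 5mm 5.0deg; step 5mm 5.0deg; step 5mm 5.0deg; step 5mm 5.0deg; step 5mm 5.0deg; step 5mm 5.0deg; step 5mm 5.0deg; step 5mm 5.0deg; step 0mm 0.0deg; step 0mm 0.0deg; 
[[-0.0002, 0.0, 0.0052, 0.0, -0.087, 0.0], [-0.0009, 0.0, 0.0103, 0.0, -0.174, 0.0], [-0.002, 0.0, 0.0154, 0.0, -0.261, 0.0], [-0.0035, 0.0, 0.0203, 0.0, -0.349, 0.0], [-0.0055, 0.0, 0.0251, 0.0, -0.436, 0.0], [-0.0078, 0.0, 0.0296, 0.0, -0.523, 0.0], [-0.0106, 0.0, 0.034, 0.0, -0.611, 0.0], [-0.0137, 0.0, 0.0381, 0.0, -0.698, 0.0], [-0.0137, 0.0, 0.0381, 0.0, -0.698, 0.0], [-0.0137, 0.0, 0.0381, 0.0, -0.698, 0.0]]
```

View pics/w2.png

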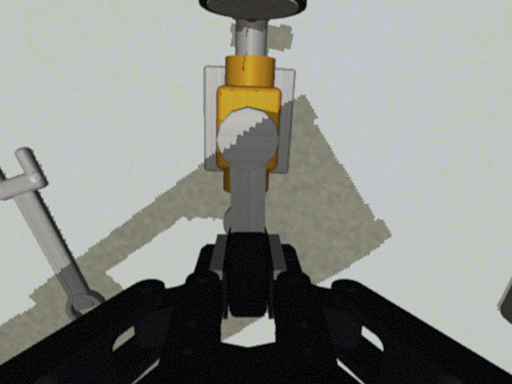

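Emit:
{"fn": "arm_command", "kwargs": {
  "increments": [
    [-0.0002, 0, 0.005, 0, -0.087, 0],
    [-0.001, 0, 0.01, 0, -0.175, 0],
    [-0.002, 0, 0.0153, 0, -0.262, 0],
    [-0.0035, 0, 0.0202, 0, -0.349, 0],
    [-0.0055, 0, 0.025, 0, -0.436, 0],
    [-0.008, 0, 0.0296, 0, -0.524, 0],
    [-0.0106, 0, 0.034, 0, -0.611, 0],
    [-0.0138, 0, 0.038, 0, -0.698, 0],
    [-0.0172, 0, 0.042, 0, -0.785, 0],
    [-0.021, 0, 0.0453, 0, -0.873, 0]
  ]
}}

```text
time: 7.65
tool_pos: [464.6, -373.1, 153.9]
tcp_rot: [-90.0, 0.0, -118.0]
ft_force: [-2.7, 4.2, 6.5]
finger_gap: 16.5
```

```bash
python3 - <<'E'
from h import *
np.set_printoptions(precision=2,suppress=True)
applied([-0.021,0,0.0453,0,-0.873,0])
s=r.sense();print(s['time'],s['tool_pos'],s['tcp_rot'],s['ft_force'],s['wrist_torque'],s['finger_gap'],getc()[0])
cm=r.camera_model('wrist');snap('wrist','w3')
for t in['valve_axis','lever_grip']:
    for q in r.spot_point('wrist',t)[:2]:print(t,q['conf'],q['position'],onz(cm,q['position'],100))
E
```

```text
7.65 [ 464.58 -373.09  153.92] [ -90.02    0.02 -117.96] [-2.65  4.17  6.51] [0.59 0.4  0.13] 16.52119599616261 [ 464.45 -373.24  153.89]
valve_axis 0.76 [246.9, 137.1] [ 492.62 -321.65  100.  ]
valve_axis 0.52 [247.6, 270.2] [ 465.41 -373.48  100.  ]
lever_grip 0.65 [246.8, 270.5] [ 465.03 -373.45  100.  ]
```

View pics/w3.png

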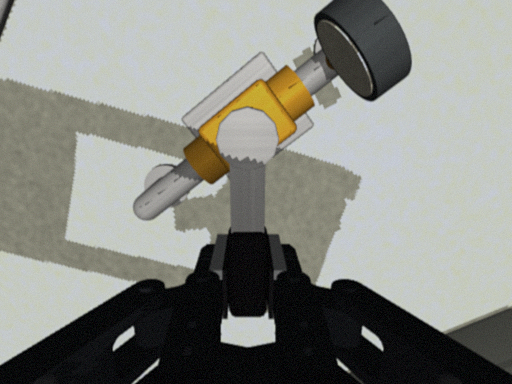

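Emit:
{"fn": "arm_command", "kwargs": {
  "increments": [
    [0, 0, 0.005, 0, -0.087, 0],
    [-0.001, 0, 0.01, 0, -0.174, 0],
    [-0.002, 0, 0.0154, 0, -0.261, 0],
    [-0.0035, 0, 0.0203, 0, -0.349, 0],
    [-0.0055, 0, 0.025, 0, -0.436, 0],
    [-0.007, 0, 0.028, 0, -0.49, 0],
    [-0.0085, 0, 0.0305, 0, -0.54, 0],
    [-0.0098, 0, 0.033, 0, -0.585, 0],
    [-0.011, 0, 0.0347, 0, -0.625, 0],
    [-0.0122, 0, 0.0363, 0, -0.66, 0]
  ]
}}

```text
time: 9.05
tool_pos: [502.1, -379.1, 153.9]
tcp_rot: [-90.0, 0.1, -80.3]
ft_force: [-5.8, 4.7, 7.6]
finger_gap: 16.1
```

```bash
python3 - <<'E'
from h import *
np.set_printoptions(precision=2,suppress=True)
applied([-0.0122,0,0.0363,0,-0.66,0])
s=r.sense();print(s['time'],s['tool_pos'],s['tcp_rot'],s['ft_force'],s['wrist_torque'],s['finger_gap'],getc()[0],getc()[1].as_euler('xyz',degrees=True))
cm=r.camera_model('wrist');snap('wrist','w4')
for t in['valve_axis','lever_grip']:
    for q in r.spot_point('wrist',t)[:2]:print(t,q['conf'],q['position'],onz(cm,q['position'],100))
E
```

```text
9.05 [ 502.06 -379.07  153.95] [-90.03   0.06 -80.31] [-5.78  4.69  7.64] [0.71 0.95 0.08] 16.14426989003074 [ 502.22 -379.6   153.89] [-90.     0.   -80.32]
valve_axis 0.85 [247.9, 136.3] [ 492.73 -321.36  100.  ]
lever_grip 0.59 [245.5, 269.9] [ 501.56 -379.41  100.  ]
```

View pics/w4.png

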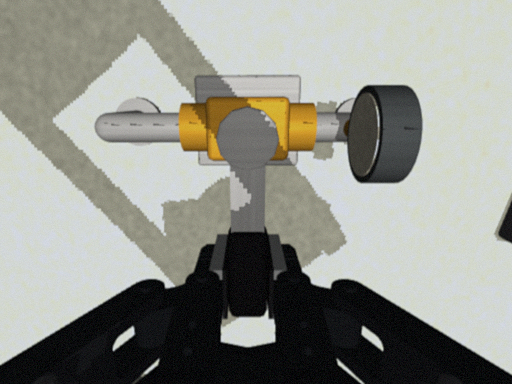

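Emit:
{"fn": "arm_command", "kwargs": {
  "increments": [
    [0, 0, 0.0005, 0, -0.01, 0],
    [0, 0, 0.001, 0, -0.02, 0],
    [0, 0, 0.0015, 0, -0.03, 0],
    [-0.0001, 0, 0.0021, 0, -0.035, 0],
    [-0.0001, 0, 0.0026, 0, -0.045, 0],
    [-0.0001, 0, 0.0031, 0, -0.053, 0],
    [-0.0002, 0, 0.0036, 0, -0.06, 0],
    [-0.0002, 0, 0.0041, 0, -0.07, 0],
    [-0.0002, 0, 0.0041, 0, -0.07, 0],
    [-0.0002, 0, 0.0041, 0, -0.07, 0]
  ]
}}

```text
time: 10.45
tool_pos: [503.1, -378.9, 153.7]
tcp_rot: [-90.3, 0.2, -76.5]
ft_force: [-21.3, 5.1, 15.0]
finger_gap: 16.3
```

```bash
python3 - <<'E'
from h import *
np.set_printoptions(precision=2,suppress=True)
applied([-0.0002,0,0.0041,0,-0.07,0])
s=r.sense();print(s['time'],s['tool_pos'],s['tcp_rot'],s['ft_force'],s['wrist_torque'],s['finger_gap'],getc()[0],getc()[1].as_euler('xyz',degrees=True))
cm=r.camera_model('wrist');snap('wrist','w5')
for t in['valve_axis','lever_grip']:
    for q in r.spot_point('wrist',t)[:2]:print(t,q['conf'],q['position'],onz(cm,q['position'],100))
E
```

```text
10.45 [ 503.05 -378.86  153.7 ] [-90.34   0.2  -76.53] [-21.3    5.07  14.98] [ 0.71  3.19 -1.23] 16.343375311074265 [ 506.23 -378.71  153.89] [-90.     0.   -76.31]
lever_grip 0.81 [247.6, 273.0] [ 503.49 -380.42  100.  ]
```

View pics/w5.png

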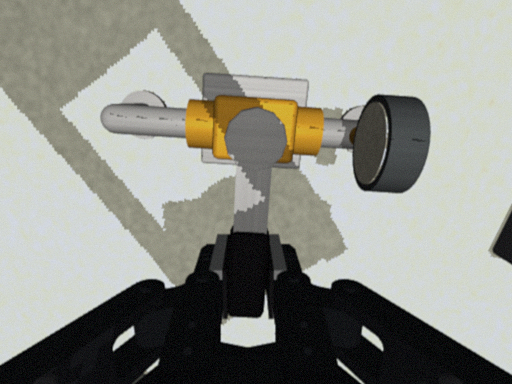

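Emit:
{"fn": "arm_command", "kwargs": {
  "increments": [
    [0, 0, 0, 0, 0, 0],
    [0, 0, 0, 0, 0, 0],
    [0, 0, 0, 0, 0, 0],
    [0, 0, 0, 0, 0, 0],
    [0, 0, 0, 0, 0, 0],
    [0, -0.02, 0, 0, 0, 0],
    [0, -0.05, 0, 0, 0, 0],
    [0, -0.08, 0, 0, 0, 0],
    [0, -0.12, 0, 0, 0, 0],
    [0, -0.15, 0, 0, 0, 0]
  ],
  "jaw": 0.3
}}

```text
time: 11.85
tool_pos: [506.6, -379.0, 308.0]
tcp_rot: [-89.9, -0.2, -76.3]
ft_force: [0.1, -1.3, -0.1]
finger_gap: 29.8
```

```bash
python3 - <<'E'
from h import *
np.set_printoptions(precision=2,suppress=True)
applied([0,-.15,0,0,0,0])
s=r.sense();print(s['time'],s['tool_pos'],s['tcp_rot'],s['ft_force'],s['wrist_torque'],s['finger_gap'],getc()[0])
cm=r.camera_model('wrist');snap('wrist','w6')
for t in['valve_axis','lever_grip']:
    for q in r.spot_point('wrist',t)[:2]:print(t,q['conf'],q['position'],onz(cm,q['position'],100))
p,q=getc();T=np.array([470,37,260])
P=[(p+(T-p)*min(i/8,1),R.from_euler('z',-6*min(i/8,1),degrees=True)*q) for i in range(1,11)]
rows(P)
E
```

```text
11.85 [ 506.59 -379.    307.95] [-89.88  -0.17 -76.31] [ 0.1  -1.31 -0.09] [ 0.   -0.01  0.02] 29.76161745663119 [ 506.23 -378.71  303.89]
valve_axis 0.94 [246.4, 113.7] [ 492.44 -320.77  100.  ]
lever_grip 0.67 [244.8, 114.8] [ 491.32 -321.99  100.  ]
lever_grip 0.64 [241.5, 183.1] [ 502.62 -381.89  100.  ]
step 52mm 0.7deg; step 52mm 0.8deg; step 52mm 0.7deg; step 52mm 0.8deg; step 52mm 0.7deg; step 52mm 0.8deg; step 52mm 0.7deg; step 52mm 0.8deg; step 0mm 0.0deg; step 0mm 0.0deg; 
[[-0.0516, 0.0055, 0.0079, 0.0, 0.013, 0.0], [-0.1031, 0.011, 0.0158, 0.0, 0.026, 0.0], [-0.1547, 0.0165, 0.0237, 0.0, 0.039, 0.0], [-0.2062, 0.0219, 0.0316, 0.0, 0.052, 0.0], [-0.2578, 0.0274, 0.0395, 0.0, 0.065, 0.0], [-0.3094, 0.0329, 0.0474, 0.0, 0.079, 0.0], [-0.3609, 0.0384, 0.0553, 0.0, 0.092, 0.0], [-0.4125, 0.0439, 0.0632, 0.0, 0.105, 0.0], [-0.4125, 0.0439, 0.0632, 0.0, 0.105, 0.0], [-0.4125, 0.0439, 0.0632, 0.0, 0.105, 0.0]]
```

View pics/w6.png

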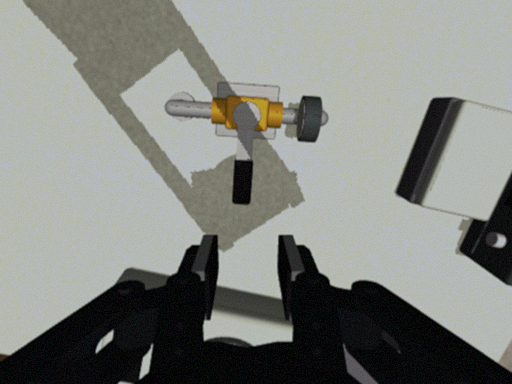

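Emit:
{"fn": "arm_command", "kwargs": {
  "increments": [
    [-0.052, 0.005, 0.008, 0, 0.013, 0],
    [-0.103, 0.011, 0.016, 0, 0.026, 0],
    [-0.155, 0.016, 0.024, 0, 0.039, 0],
    [-0.206, 0.022, 0.032, 0, 0.052, 0],
    [-0.258, 0.027, 0.04, 0, 0.065, 0],
    [-0.309, 0.033, 0.047, 0, 0.079, 0],
    [-0.361, 0.038, 0.055, 0, 0.092, 0],
    [-0.412, 0.044, 0.063, 0, 0.105, 0],
    [-0.412, 0.044, 0.063, 0, 0.105, 0],
    [-0.412, 0.044, 0.063, 0, 0.105, 0]
  ]
}}

```text
time: 13.25
tool_pos: [469.7, 36.3, 259.6]
tcp_rot: [-90.0, -0.0, -82.3]
ft_force: [0.7, -0.8, 0.7]
finger_gap: 29.8
```

```bash
python3 - <<'E'
from h import *
np.set_printoptions(precision=2,suppress=True)
applied([-.412,.044,.063,0,.105,0])
s=r.sense();print(s['time'],s['tool_pos'],s['tcp_rot'],s['ft_force'],s['wrist_torque'],s['finger_gap'],getc()[0])
cm=r.camera_model('wrist');snap('wrist','w7');print(cm['cam_to_world'])
for t in['hood_handle','hood_hinge']:
    for q in r.spot_point('wrist',t)[:2]:print(t,q['conf'],q['position'],onz(cm,q['position'],113))
E
```

```text
13.25 [469.66  36.34 259.57] [-90.04  -0.02 -82.26] [ 0.73 -0.76  0.75] [-0.03 -0.   -0.05] 29.7825319331571 [469.9   36.49 259.89]
[[  0.99   0.13   0.04 460.26]
 [  0.13  -0.95  -0.28 107.82]
 [  0.     0.29  -0.96 328.59]
 [  0.     0.     0.     1.  ]]
hood_handle 0.69 [254.1, 200.2] [474.56  39.19 113.  ]
```

View pics/w7.png

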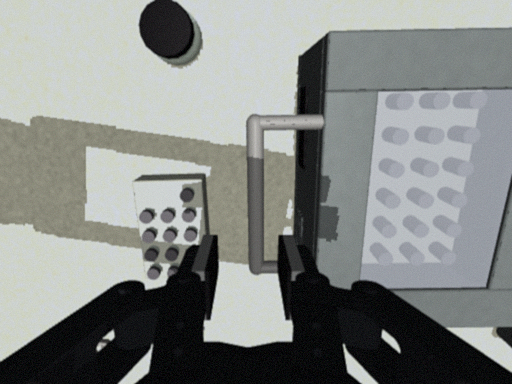

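```bash
python3 - <<'E'
from h import *
np.set_printoptions(precision=2,suppress=True)
cm=r.camera_model('wrist')
a=onz(cm,(254.5,121),113);b=onz(cm,(256,268),113);print(a,b,np.linalg.norm(a-b),np.degrees(np.arctan2(*(b-a)[:2])))
print((a+b)/2)
for px in [(323,122),(327,32),(296,268)]: print(px,onz(cm,px,113))
print(onz(cm,(329,33),119),onz(cm,(320,250),119))
E
```

```text
[467.6   93.84 113.  ] [484.18 -16.65 113.  ] 111.72625780892808 171.46478224874087
[475.89  38.6  113.  ]
(323, 122) [513.63  99.29 113.  ]
(327, 32) [505.08 153.68 113.  ]
(296, 268) [515.06 -12.57 113.  ]
[505.17 152.   119.  ] [528.6    7.91 119.  ]
```

```bash
python3 - <<'E'
from h import *
p,q=getc();T=np.array([475.5,38,166.])
P=[(np.array([T[0],T[1],p[2]+(T[2]-p[2])*min(i/5,1)]),down(-81.8)) for i in range(1,8)]
rows(P)
E
```

```text
step 20mm 0.5deg; step 19mm 0.0deg; step 19mm 0.0deg; step 19mm 0.0deg; step 19mm 0.0deg; step 0mm 0.0deg; step 0mm 0.0deg; 
[[-0.0008, 0.0188, 0.0057, 0.0, -0.009, 0.0], [-0.0008, 0.0376, 0.0057, 0.0, -0.009, 0.0], [-0.0008, 0.0563, 0.0057, 0.0, -0.009, 0.0], [-0.0008, 0.0751, 0.0057, 0.0, -0.009, 0.0], [-0.0008, 0.0939, 0.0057, 0.0, -0.009, 0.0], [-0.0008, 0.0939, 0.0057, 0.0, -0.009, 0.0], [-0.0008, 0.0939, 0.0057, 0.0, -0.009, 0.0]]
```

Emit:
{"fn": "arm_command", "kwargs": {
  "increments": [
    [-0.001, 0.015, 0.006, 0, -0.009, 0],
    [-0.001, 0.035, 0.006, 0, -0.009, 0],
    [-0.001, 0.055, 0.006, 0, -0.009, 0],
    [-0.001, 0.075, 0.006, 0, -0.009, 0],
    [-0.001, 0.094, 0.006, 0, -0.009, 0],
    [-0.001, 0.094, 0.006, 0, -0.009, 0],
    [-0.001, 0.094, 0.006, 0, -0.009, 0],
    [-0.001, 0.094, 0.006, 0, -0.009, 0],
    [-0.001, 0.094, 0.006, 0, -0.009, 0],
    [-0.001, 0.094, 0.006, 0, -0.009, 0]
  ]
}}

```text
time: 14.65
tool_pos: [476.0, 38.3, 166.3]
tcp_rot: [-90.0, -0.0, -81.8]
ft_force: [-0.3, 0.4, -0.3]
finger_gap: 30.2
```

Emit:
{"fn": "arm_command", "kwargs": {
  "increments": [
    [0, 0, 0, 0, 0, 0],
    [0, 0, 0, 0, 0, 0],
    [0, 0, 0, 0, 0, 0],
    [0, 0, 0, 0, 0, 0],
    [0, 0, 0, 0, 0, 0],
    [0, 0, 0, 0, 0, 0],
    [0, 0, 0, 0, 0, 0],
    [0, 0, 0, 0, 0, 0],
    [0, 0, 0, 0, 0, 0],
    [0, 0, 0, 0, 0, 0]
  ],
  "jaw": 1,
  "force": 50
}}

```text
time: 15.9
tool_pos: [475.2, 38.3, 165.8]
tcp_rot: [-90.1, 0.0, -81.8]
ft_force: [-5.9, -1.4, 4.2]
finger_gap: 10.3
```

```bash
python3 - <<'E'
from h import *
np.set_printoptions(precision=2,suppress=True)
applied([-.001,.094,.006,0,-.009,0])
s=r.sense();print(s['time'],s['tool_pos'],s['tcp_rot'],s['ft_force'],s['wrist_torque'],s['finger_gap'],getc()[0],s['joint_pos'])
snap('wrist','w8')
# hood arc
p,q=getc();yaw=np.radians(8.2);x=np.array([np.cos(yaw),np.sin(yaw),0]);y=np.array([-np.sin(yaw),np.cos(yaw),0])
H=np.array([475.5,38,113])+215*x;print(H)
def pose(th):
    Q=R.from_rotvec(y*np.radians(th)) # sign check: handle at -x should rise
    return H+Q.apply(p-H),Q*q
print(pose(10)[0]-p)
for a,b,n in[(0,28,10),(28,56,10),(56,78,10),(78,53,10)]:
    i0=pose(a);setc(*i0);o=rows([pose(a+(b-a)*k/n) for k in range(1,n+1)])
setc(p,q)
E
```

```text
15.9 [475.19  38.25 165.76] [-90.08   0.   -81.8 ] [-5.9  -1.35  4.21] [-0.17  0.74  0.06] 10.293425793349316 [475.72  38.28 165.89] [ -1.56  -5.25 113.03  -0.01  72.29  -9.75]
[688.3   68.67 113.  ]
[12.32  1.78 36.49]
step 11mm 2.8deg; step 11mm 2.8deg; step 11mm 2.8deg; step 11mm 2.8deg; step 11mm 2.8deg; step 11mm 2.8deg; step 11mm 2.8deg; step 11mm 2.8deg; step 11mm 2.8deg; step 11mm 2.8deg; 
[[-0.0, -0.0104, 0.0028, -0.049, 0.0, -0.0], [-0.0, -0.0207, 0.0062, -0.098, -0.0, -0.0], [-0.0, -0.0308, 0.01, -0.147, -0.0, -0.0], [-0.0, -0.0407, 0.0144, -0.195, -0.0, -0.0], [-0.0, -0.0504, 0.0192, -0.244, 0.0, -0.0], [-0.0, -0.0598, 0.0245, -0.293, -0.0, -0.0], [-0.0, -0.069, 0.0302, -0.342, -0.0, -0.0], [-0.0, -0.0778, 0.0364, -0.391, -0.0, -0.0], [-0.0, -0.0864, 0.043, -0.44, -0.0, -0.0], [-0.0, -0.0946, 0.05, -0.489, -0.0, -0.0]]
step 11mm 2.8deg; step 11mm 2.8deg; step 11mm 2.8deg; step 11mm 2.8deg; step 11mm 2.8deg; step 11mm 2.8deg; step 11mm 2.8deg; step 11mm 2.8deg; step 11mm 2.8deg; step 11mm 2.8deg; 
[[-0.0, -0.0104, 0.0028, -0.049, 0.0, -0.0], [-0.0, -0.0207, 0.0062, -0.098,
[... 858 characters left out ...]
6, -0.307, 0.0, -0.0], [-0.0, -0.0696, 0.0306, -0.346, 0.0, -0.0], [-0.0, -0.0766, 0.0355, -0.384, 0.0, -0.0]]
step 10mm 2.5deg; step 10mm 2.5deg; step 10mm 2.5deg; step 10mm 2.5deg; step 10mm 2.5deg; step 10mm 2.5deg; step 10mm 2.5deg; step 10mm 2.5deg; step 10mm 2.5deg; step 10mm 2.5deg; 
[[0.0, 0.0094, -0.0021, 0.044, 0.0, 0.0], [0.0, 0.0189, -0.0038, 0.087, 0.0, 0.0], [0.0, 0.0285, -0.0051, 0.131, 0.0, 0.0], [0.0, 0.0381, -0.0059, 0.175, 0.0, 0.0], [0.0, 0.0477, -0.0064, 0.218, 0.0, 0.0], [0.0, 0.0574, -0.0064, 0.262, 0.0, 0.0], [0.0, 0.067, -0.006, 0.305, 0.0, 0.0], [0.0, 0.0766, -0.0051, 0.349, 0.0, 0.0], [0.0, 0.0862, -0.0039, 0.393, 0.0, 0.0], [0.0, 0.0957, -0.0022, 0.436, 0.0, 0.0]]
```

View pics/w8.png

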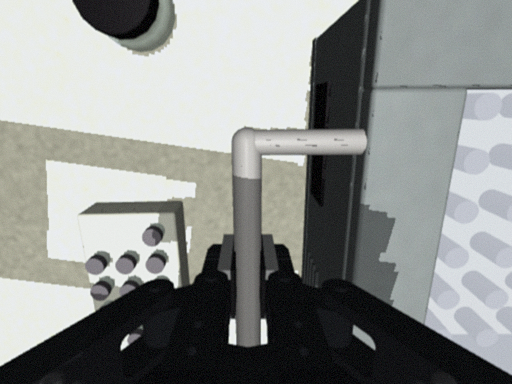

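Emit:
{"fn": "arm_command", "kwargs": {
  "increments": [
    [0, -0.0104, 0.0028, -0.049, 0, 0],
    [0, -0.0207, 0.0062, -0.098, 0, 0],
    [0, -0.0308, 0.01, -0.147, 0, 0],
    [0, -0.0407, 0.0144, -0.195, 0, 0],
    [0, -0.0504, 0.0192, -0.244, 0, 0],
    [0, -0.0598, 0.0245, -0.293, 0, 0],
    [0, -0.069, 0.0302, -0.342, 0, 0],
    [0, -0.0778, 0.0364, -0.391, 0, 0],
    [0, -0.0864, 0.043, -0.44, 0, 0],
    [0, -0.0946, 0.05, -0.489, 0, 0]
  ]
}}

```text
time: 17.2
tool_pos: [524.7, 45.5, 260.4]
tcp_rot: [-118.2, 0.0, -81.8]
ft_force: [-6.1, 0.9, 0.4]
finger_gap: 10.6
```

```bash
python3 - <<'E'
from h import *
np.set_printoptions(precision=2,suppress=True)
applied([0,-.0946,.05,-.489,0,0])
s=r.sense();print(s['time'],s['tool_pos'],s['tcp_rot'],s['ft_force'],s['wrist_torque'],s['finger_gap'],getc()[0],s['joint_pos'])
snap('wrist','w9');snap('scene','s9')
E
```

```text
17.2 [524.71  45.54 260.4 ] [-118.25    0.03  -81.81] [-6.06  0.9   0.4 ] [ 0.01  0.57 -0.06] 10.610466747837478 [525.21  45.41 260.49] [  1.2   19.94  79.05  -3.47 109.05  -7.31]
```

View pics/w9.png

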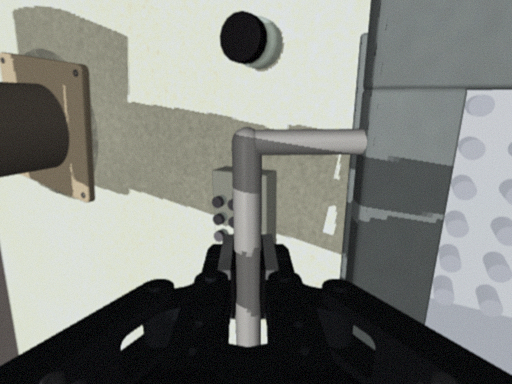

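View pics/s9.png

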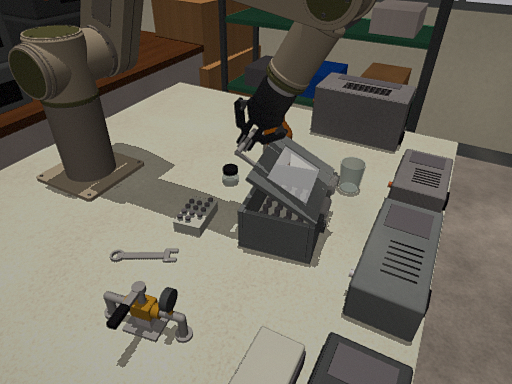

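Emit:
{"fn": "arm_command", "kwargs": {
  "increments": [
    [0, -0.0104, 0.0028, -0.049, 0, 0],
    [0, -0.0207, 0.0062, -0.098, 0, 0],
    [0, -0.0308, 0.01, -0.147, 0, 0],
    [0, -0.0407, 0.0144, -0.195, 0, 0],
    [0, -0.0504, 0.0192, -0.244, 0, 0],
    [0, -0.0598, 0.0245, -0.293, 0, 0],
    [0, -0.069, 0.0302, -0.342, 0, 0],
    [0, -0.0778, 0.0364, -0.391, 0, 0],
    [0, -0.0864, 0.043, -0.44, 0, 0],
    [0, -0.0946, 0.05, -0.489, 0, 0]
  ]
}}

```text
time: 18.55
tool_pos: [612.9, 58.8, 321.3]
tcp_rot: [-146.1, 0.1, -81.8]
ft_force: [-3.9, 2.4, 4.9]
finger_gap: 10.1
```

Emit:
{"fn": "arm_command", "kwargs": {
  "increments": [
    [0, -0.0082, 0.0022, -0.038, 0, 0],
    [0, -0.0163, 0.0047, -0.077, 0, 0],
    [0, -0.0243, 0.0075, -0.115, 0, 0],
    [0, -0.0322, 0.0106, -0.154, 0, 0],
    [0, -0.04, 0.014, -0.192, 0, 0],
    [0, -0.0476, 0.0178, -0.23, 0, 0],
    [0, -0.0551, 0.0218, -0.269, 0, 0],
    [0, -0.0625, 0.026, -0.307, 0, 0],
    [0, -0.0696, 0.0306, -0.346, 0, 0],
    [0, -0.0766, 0.0355, -0.384, 0, 0]
  ]
}}

```text
time: 19.8
tool_pos: [585.9, 48.7, 277.4]
tcp_rot: [-164.2, 0.1, -80.4]
ft_force: [39.6, 52.0, -34.9]
finger_gap: 9.9
```

```bash
cat >> h.py <<'E'
def hoodang():
    # angle of handle about hinge from measured TCP (grasp point 53 mm ahead)
    s=r.sense();q=R.from_euler('xyz',s['tcp_rot'],degrees=True);g=s['tool_pos']+q.apply([0,52.9,0])
    yaw=np.radians(8.2);x=np.array([np.cos(yaw),np.sin(yaw),0]);H=np.array([688.3,68.67,113]);d=g-H
    return np.degrees(np.arctan2(d[2],-d@x)),np.hypot(d[2],d@x)
E
python3 - <<'E'
from h import *
np.set_printoptions(precision=2,suppress=True)
applied([0,-.0946,.05,-.489,0,0]);applied([0,-.0766,.0355,-.384,0,0])
s=r.sense();print(s['time'],s['tool_pos'],s['tcp_rot'],s['ft_force'],s['wrist_torque'],s['finger_gap'],getc()[0],s['joint_pos'],hoodang())
snap('wrist','w10');snap('scene','s10')
cs=r.camera_model('scene')
for c in('scene','wrist'):
    cm=r.camera_model(c)
    for t in('hood_handle','hood_hinge'):
        print(c,t,[(q['conf'],q['position']) for q in r.spot_point(c,t)[:2]])
E
```

```text
19.8 [585.87  48.68 277.45] [-164.21    0.11  -80.39] [ 39.61  51.97 -34.91] [ 3.46 -9.11 -6.26] 9.917585850367022 [695.39  69.91 333.87] [  2.93  62.14  35.39 -15.74 155.76 -16.34] (np.float64(44.04741877925829), np.float64(215.82353810300253))
scene hood_handle [(0.66, [259.9, 123.4])]
scene hood_hinge [(0.59, [324.8, 194.1])]
wrist hood_handle [(0.68, [246.5, 253.1])]
wrist hood_hinge [(0.74, [246.8, 254.8])]
```

View pics/w10.png

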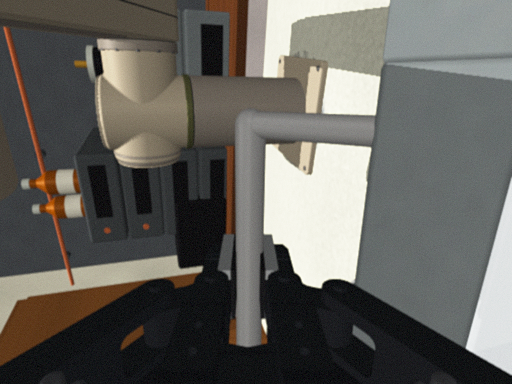

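View pics/s10.png

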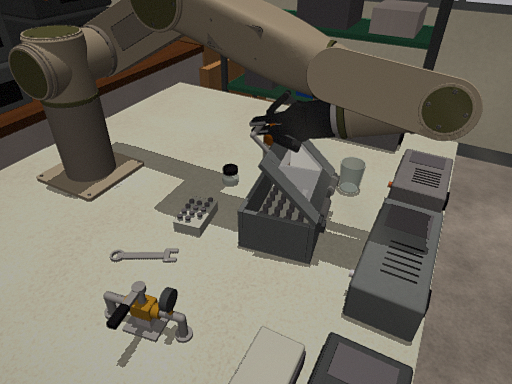

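```bash
python3 - <<'E'
from h import *
np.set_printoptions(precision=3,suppress=True)
s=r.sense();q=R.from_euler('xyz',s['tcp_rot'],degrees=True)
print(s['time'],s['tool_pos'],s['ft_force'],s['joint_pos'],s['joint_efforts']);print(q.inv().apply(s['ft_force']),q.as_matrix())
E
```

```text
20.1 [586.101  48.855 277.478] [ 25.679  34.253 -28.913] [  2.943  62.182  35.31  -15.735 155.782 -16.331] [ -17.586 -102.546  -41.552   -6.423   16.575    0.216]
[-29.435 -21.969  36.326] [[ 0.167 -0.949  0.268]
 [-0.986 -0.16   0.047]
 [-0.002 -0.273 -0.962]]
```

Emit:
{"fn": "arm_command", "kwargs": {
  "increments": [
    [0, 0, -0.001, 0.02, 0, 0],
    [-0.0005, 0, -0.001, 0.04, 0, 0],
    [-0.001, 0, -0.002, 0.06, 0, 0],
    [-0.0015, 0, -0.003, 0.09, 0, 0],
    [-0.002, 0, -0.004, 0.12, 0, 0],
    [-0.002, 0, -0.005, 0.15, 0, 0],
    [-0.002, 0, -0.005, 0.15, 0, 0],
    [-0.002, 0, -0.005, 0.15, 0, 0],
    [-0.002, 0, -0.005, 0.15, 0, 0],
    [-0.002, 0, -0.005, 0.15, 0, 0]
  ]
}}

```text
time: 21.35
tool_pos: [584.3, 48.8, 285.5]
tcp_rot: [-155.9, -0.1, -80.7]
ft_force: [6.8, 12.8, -10.2]
finger_gap: 9.8
```

```bash
python3 - <<'E'
from h import *
np.set_printoptions(precision=3,suppress=True)
s=r.sense();q=R.from_euler('xyz',s['tcp_rot'],degrees=True)
print(s['time'],s['tool_pos'],s['tcp_rot'],s['ft_force'],s['joint_pos'],s['joint_efforts']);print(q.inv().apply(s['ft_force']),hoodang())
E
```

```text
21.35 [584.263  48.808 285.547] [-155.856   -0.097  -80.695] [  6.812  12.806 -10.222] [  2.761  56.201  39.72  -11.818 149.257 -12.792] [ -6.651 -92.614 -43.898  -3.106  10.062  -0.117]
[-11.554  -3.851  12.906] (np.float64(44.40633932194876), np.float64(215.66393284024275))
```

```bash
cat >> h.py <<'E'
yw=np.radians(8.2);HX=np.array([np.cos(yw),np.sin(yw),0]);HH=np.array([688.3,68.67,113.])
def hp(th,tilt,lat=0):
    Q=R.from_euler('xyz',[-90-tilt,0,-81.8],degrees=True)
    b=HH+215.4*(-HX*np.cos(np.radians(th))+np.array([0,0,np.sin(np.radians(th))]))+lat*np.array([-np.sin(yw),np.cos(yw),0])
    return b-Q.apply([0,52.9,0]),Q
E
python3 - <<'E'
from h import *
s=r.sense();q=R.from_euler('xyz',s['tcp_rot'],degrees=True)
setc(s['tool_pos']-s['ft_force']/8,q)
g=s['tool_pos']+q.apply([0,52.9,0]);print((g-HH)@np.array([-np.sin(yw),np.cos(yw),0]))
print(hp(44.4,65.9)[0],getc()[0])
a=rows([hp(44.4+2*k/10,65.9-33*k/10) for k in range(1,11)])
applied(a[-1]);rows([hp(46.4+4*k/10,32.9-32.9*k/10) for k in range(1,11)])
E
```

```text
-5.788315920729051
[583.77122957  53.60717408 285.3081649 ] [583.41131153  47.20688084 286.82423402]
step 7mm 3.4deg; step 3mm 3.3deg; step 3mm 3.3deg; step 3mm 3.3deg; step 3mm 3.3deg; step 3mm 3.3deg; step 3mm 3.3deg; step 3mm 3.3deg; step 3mm 3.3deg; step 3mm 3.3deg; 
[[-0.0063, -0.0013, -0.0014, 0.057, 0.007, 0.018], [-0.0063, -0.0017, -0.0047, 0.114, 0.007, 0.018], [-0.0063, -0.002, -0.008, 0.172, 0.008, 0.018], [-0.0063, -0.0021, -0.0112, 0.23, 0.008, 0.017], [-0.0063, -0.002, -0.0144, 0.287, 0.009, 0.017], [-0.0064, -0.0018, -0.0176, 0.345, 0.009, 0.017], [-0.0064, -0.0014, -0.0207, 0.402, 0.01, 0.017], [-0.0064, -0.0008, -0.0237, 0.46, 0.01, 0.017], [-0.0065, -0.0001, -0.0266, 0.518, 0.011, 0.016], [-0.0065, 0.0008, -0.0295, 0.575, 0.011, 0.016]]
step 3mm 3.3deg; step 3mm 3.3deg; step 3mm 3.3deg; step 3mm 3.3deg; step 3mm 3.3deg; step 3mm 3.3deg; step 2mm 3.3deg; step 2mm 3.3deg; step 2mm 3.3deg; step 2mm 3.3deg; 
[[0.0, -0.0014, -0.0027, 0.058, 0.0, -0.0], [0.0, -0.0026, -0.0053, 0.115, 0.0, -0.0], [0.0, -0.0036, -0.008, 0.172, 0.0, -0.0], [0.0, -0.0044, -0.0106, 0.23, 0.0, -0.0], [0.0, -0.0051, -0.0131, 0.287, 0.0, -0.0], [0.0, -0.0056, -0.0156, 0.345, 0.0, -0.0], [0.0, -0.0059, -0.018, 0.402, 0.0, -0.0], [0.0, -0.0061, -0.0203, 0.46, 0.0, -0.0], [0.0, -0.0061, -0.0226, 0.517, 0.0, -0.0], [0.0, -0.006, -0.0247, 0.574, 0.0, -0.0]]
```

Emit:
{"fn": "arm_command", "kwargs": {
  "increments": [
    [-0.001, -0.0008, -0.002, 0.05, 0.002, 0.004],
    [-0.002, -0.0017, -0.0047, 0.114, 0.004, 0.008],
    [-0.003, -0.002, -0.008, 0.172, 0.008, 0.012],
    [-0.003, -0.0021, -0.0112, 0.23, 0.008, 0.016],
    [-0.003, -0.002, -0.0144, 0.287, 0.009, 0.017],
    [-0.003, -0.0018, -0.0176, 0.345, 0.009, 0.017],
    [-0.003, -0.0014, -0.0207, 0.402, 0.01, 0.017],
    [-0.003, -0.0008, -0.0237, 0.46, 0.01, 0.017],
    [-0.003, 0, -0.0266, 0.518, 0.011, 0.016],
    [-0.003, 0.0008, -0.0295, 0.575, 0.011, 0.016]
  ],
  "force": 25
}}

```text
time: 22.6
tool_pos: [571.0, 46.4, 314.7]
tcp_rot: [-123.0, -0.3, -82.1]
ft_force: [-1.3, -12.9, 0.2]
finger_gap: 9.7
```

```bash
python3 - <<'E'
from h import *
np.set_printoptions(precision=3,suppress=True)
applied([-.003,.0008,-.0295,.575,.011,.016])
s=r.sense();q=R.from_euler('xyz',s['tcp_rot'],degrees=True)
print(s['time'],s['tool_pos'],s['tcp_rot'],getc()[0],getc()[1].as_euler('xyz',degrees=True),s['ft_force'],s['wrist_torque'],s['finger_gap'],s['joint_pos'],hoodang())
snap('wrist','w11');snap('scene','s11')
rows([hp(46.4+4*k/10,32.9-32.9*k/10,-3.5) for k in range(1,11)])
E
```

```text
22.6 [570.997  46.417 314.726] [-122.967   -0.307  -82.052] [544.355  50.96  328.763] [-89.969   0.711 -82.638] [ -1.277 -12.916   0.212] [-1.558  0.234  1.277] 9.667127228857767 [  1.454  28.999  63.019  -4.402 120.683  -7.539] (np.float64(46.740430284094764), np.float64(216.05666710661043))
step 28mm 29.7deg; step 3mm 3.3deg; step 3mm 3.3deg; step 3mm 3.3deg; step 3mm 3.3deg; step 3mm 3.3deg; step 2mm 3.3deg; step 2mm 3.3deg; step 2mm 3.3deg; step 2mm 3.3deg; 
[[0.0063, 0.0127, 0.0238, -0.517, -0.011, -0.016], [0.0063, 0.0102, 0.0222, -0.46, -0.012, -0.016], [0.0063, 0.0079, 0.0205, -0.403, -0.012, -0.015], [0.0063, 0.0058, 0.0188, -0.345, -0.012, -0.015], [0.0063, 0.0039, 0.0171, -0.288, -0.013, -0.014], [0.0063, 0.0021, 0.0153, -0.23, -0.013, -0.014], [0.0063, 0.0005, 0.0134, -0.173, -0.014, -0.014], [0.0063, -0.0009, 0.0116, -0.115, -0.014, -0.013], [0.0063, -0.0021, 0.0097, -0.058, -0.014, -0.013], [0.0063, -0.0032, 0.0078, -0.001, -0.015, -0.012]]
```

View pics/w11.png

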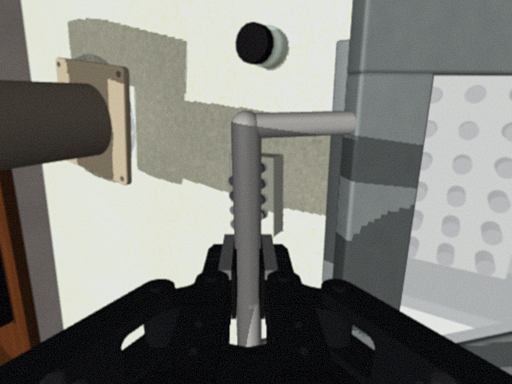

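View pics/s11.png

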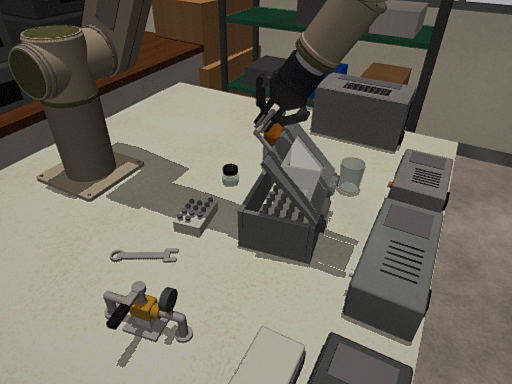

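```bash
python3 - <<'E'
from h import *
s=r.sense();setc(s['tool_pos'],R.from_euler('xyz',s['tcp_rot'],degrees=True))
rows([hp(46.7+4*k/10,32.9-32.9*k/10,-4.3) for k in range(1,11)])
E
```

```text
step 2mm 3.2deg; step 3mm 3.3deg; step 3mm 3.3deg; step 3mm 3.3deg; step 3mm 3.3deg; step 3mm 3.3deg; step 2mm 3.3deg; step 2mm 3.3deg; step 2mm 3.3deg; step 2mm 3.3deg; 
[[-0.001, -0.0, -0.0022, 0.055, -0.007, 0.003], [-0.0009, -0.0012, -0.0048, 0.112, -0.006, 0.003], [-0.0009, -0.0023, -0.0074, 0.17, -0.006, 0.003], [-0.0009, -0.0031, -0.01, 0.227, -0.006, 0.003], [-0.0009, -0.0038, -0.0125, 0.284, -0.006, 0.003], [-0.0009, -0.0043, -0.015, 0.342, -0.006, 0.003], [-0.0009, -0.0046, -0.0174, 0.399, -0.006, 0.004], [-0.0008, -0.0048, -0.0197, 0.457, -0.006, 0.004], [-0.0008, -0.0048, -0.022, 0.514, -0.006, 0.004], [-0.0008, -0.0047, -0.0241, 0.572, -0.006, 0.004]]
```

Emit:
{"fn": "arm_command", "kwargs": {
  "increments": [
    [0.001, 0, -0.0022, 0.055, -0.003, 0.002],
    [0.0015, -0.0012, -0.0048, 0.112, -0.006, 0.003],
    [0.0015, -0.0023, -0.0074, 0.17, -0.006, 0.003],
    [0.0015, -0.0031, -0.01, 0.227, -0.006, 0.003],
    [0.0015, -0.0038, -0.0125, 0.284, -0.006, 0.003],
    [0.0015, -0.0043, -0.015, 0.342, -0.006, 0.003],
    [0.0015, -0.0046, -0.0174, 0.399, -0.006, 0.004],
    [0.0015, -0.0048, -0.0197, 0.457, -0.006, 0.004],
    [0.0015, -0.0048, -0.022, 0.514, -0.006, 0.004],
    [0.0015, -0.0047, -0.0241, 0.572, -0.006, 0.004]
  ]
}}

```text
time: 23.95
tool_pos: [552.1, 43.6, 335.8]
tcp_rot: [-90.2, 0.1, -81.7]
ft_force: [-23.2, -5.3, 27.0]
finger_gap: 9.4
```

```bash
python3 - <<'E'
from h import *
np.set_printoptions(precision=3,suppress=True)
s=r.sense();q=R.from_euler('xyz',s['tcp_rot'],degrees=True)
print(s['time'],s['tool_pos'],s['tcp_rot'],s['ft_force'],s['wrist_torque'],s['finger_gap'],s['joint_pos'],hoodang())
g=s['tool_pos']+q.apply([0,52.9,0]);lat=(g-HH)@np.array([-np.sin(yw),np.cos(yw),0])
snap('wrist','w12');snap('scene','s12')
setc(s['tool_pos'],q);th=hoodang()[0]
rows([hp(th+(77-th)*k/10,0,lat) for k in range(1,11)])
E
```

```text
23.95 [552.149  43.586 335.792] [-90.243   0.088 -81.738] [-23.219  -5.335  27.038] [-0.896  3.639  0.022] 9.427249892598054 [-0.816 -0.139 89.892  0.049 90.501 -9.078] (np.float64(50.80014462107254), np.float64(219.23197889584216))
step 11mm 0.3deg; step 10mm 0.0deg; step 10mm 0.0deg; step 10mm 0.0deg; step 10mm 0.0deg; step 10mm 0.0deg; step 10mm 0.0deg; step 10mm 0.0deg; step 10mm 0.0deg; step 10mm 0.0deg; 
[[-0.0001, -0.0035, 0.0105, 0.004, 0.001, -0.002], [-0.0001, -0.0092, 0.0184, 0.004, 0.001, -0.002], [-0.0001, -0.0145, 0.0267, 0.004, 0.001, -0.002], [-0.0001, -0.0194, 0.0351, 0.004, 0.001, -0.002], [-0.0001, -0.0239, 0.0438, 0.004, 0.001, -0.002], [-0.0001, -0.028, 0.0527, 0.004, 0.001, -0.002], [-0.0001, -0.0317, 0.0617, 0.004, 0.001, -0.002], [-0.0001, -0.035, 0.0709, 0.004, 0.001, -0.002], [-0.0001, -0.0379, 0.0802, 0.004, 0.001, -0.002], [-0.0, -0.0404, 0.0897, 0.004, 0.001, -0.002]]
```

View pics/w12.png

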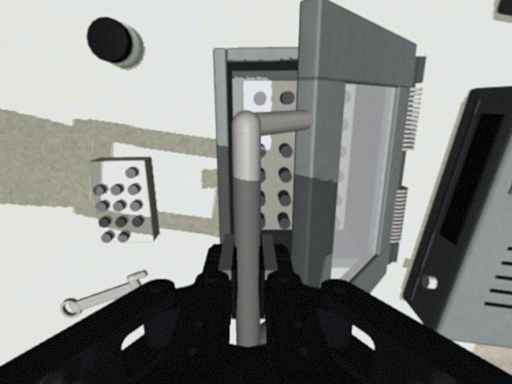

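View pics/s12.png

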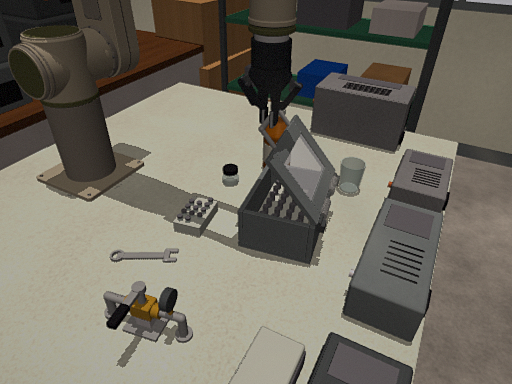

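```bash
cat >> h.py <<'E'
def hp(th,tilt,lat=0,dep=57.5):
    Q=R.from_euler('xyz',[-90-tilt,0,-81.8],degrees=True)
    b=HH+215*(-HX*np.cos(np.radians(th))+np.array([0,0,np.sin(np.radians(th))]))+lat*np.array([-np.sin(yw),np.cos(yw),0])
    return b-Q.apply([0,dep,0]),Q
def hoodang(dep=57.5):
    s=r.sense();q=R.from_euler('xyz',s['tcp_rot'],degrees=True);g=s['tool_pos']+q.apply([0,dep,0]);d=g-HH
    return np.degrees(np.arctan2(d[2],-d@HX)),np.hypot(d[2],d@HX)
E
python3 - <<'E'
from h import *
s=r.sense();q=R.from_euler('xyz',s['tcp_rot'],degrees=True);th,ra=hoodang();print(th,ra,s['ft_force'])
setc(s['tool_pos']-s['ft_force']/8,q)
rows([hp(th+(77-th)*k/10,0,-4.3) for k in range(1,11)])
E
```

```text
50.220598806579396 215.74273801640578 [-18.0524584   -6.01755308  22.84152013]
step 10mm 0.1deg; step 10mm 0.0deg; step 10mm 0.0deg; step 10mm 0.0deg; step 10mm 0.0deg; step 10mm 0.0deg; step 10mm 0.0deg; step 10mm 0.0deg; step 10mm 0.0deg; step 10mm 0.0deg; 
[[-0.0007, -0.0085, 0.0059, 0.002, 0.001, -0.001], [-0.0007, -0.0144, 0.014, 0.002, 0.001, -0.001], [-0.0007, -0.0199, 0.0225, 0.002, 0.001, -0.001], [-0.0007, -0.025, 0.0311, 0.002, 0.001, -0.001], [-0.0007, -0.0297, 0.04, 0.002, 0.001, -0.001], [-0.0007, -0.034, 0.0491, 0.002, 0.001, -0.001], [-0.0007, -0.0378, 0.0584, 0.002, 0.001, -0.001], [-0.0007, -0.0412, 0.0678, 0.002, 0.001, -0.001], [-0.0007, -0.0442, 0.0774, 0.002, 0.001, -0.001], [-0.0006, -0.0467, 0.0872, 0.002, 0.001, -0.001]]
```

Emit:
{"fn": "arm_command", "kwargs": {
  "increments": [
    [0, -0.0085, 0.006, 0, 0, 0],
    [0, -0.0144, 0.014, 0, 0, 0],
    [0, -0.02, 0.0225, 0, 0, 0],
    [0, -0.025, 0.031, 0, 0, 0],
    [0, -0.0297, 0.04, 0, 0, 0],
    [0, -0.034, 0.049, 0, 0, 0],
    [0, -0.0378, 0.0584, 0, 0, 0],
    [0, -0.0412, 0.0678, 0, 0, 0],
    [0, -0.0442, 0.0774, 0, 0, 0],
    [0, -0.0467, 0.0872, 0, 0, 0]
  ],
  "force": 30
}}

```text
time: 25.3
tool_pos: [640.9, 57.2, 379.7]
tcp_rot: [-90.2, 0.2, -81.7]
ft_force: [-2.8, -0.2, 7.1]
finger_gap: 9.7
```

```bash
python3 - <<'E'
from h import *
np.set_printoptions(precision=3,suppress=True)
s=r.sense();q=R.from_euler('xyz',s['tcp_rot'],degrees=True)
applied([0,-.0467,.0872,0,0,0])
print(s['time'],s['tool_pos'],s['tcp_rot'],s['ft_force'],s['wrist_torque'],s['finger_gap'],hoodang(),getc()[0])
snap('wrist','w13');snap('scene','s13')
rows([hp(77-24*k/18,0,-4.3) for k in range(1,11)])
E
```

```text
25.3 [640.926  57.249 379.693] [-90.172   0.197 -81.687] [-2.76  -0.189  7.06 ] [-0.075  0.825  0.024] 9.735732552998044 (np.float64(76.89726866211463), np.float64(214.78565567413628)) [641.165  56.879 380.009]
step 5mm 0.1deg; step 5mm 0.0deg; step 5mm 0.0deg; step 5mm 0.0deg; step 5mm 0.0deg; step 5mm 0.0deg; step 5mm 0.0deg; step 5mm 0.0deg; step 5mm 0.0deg; step 5mm 0.0deg; 
[[-0.0007, 0.0012, -0.0049, 0.002, 0.001, -0.001], [-0.0007, 0.0025, -0.0097, 0.002, 0.001, -0.001], [-0.0007, 0.0039, -0.0145, 0.002, 0.001, -0.001], [-0.0007, 0.0055, -0.0193, 0.002, 0.001, -0.001], [-0.0007, 0.0071, -0.024, 0.002, 0.001, -0.001], [-0.0007, 0.0088, -0.0287, 0.002, 0.001, -0.001], [-0.0007, 0.0107, -0.0333, 0.002, 0.001, -0.001], [-0.0007, 0.0127, -0.0379, 0.002, 0.001, -0.001], [-0.0007, 0.0147, -0.0425, 0.002, 0.001, -0.001], [-0.0007, 0.0169, -0.047, 0.002, 0.001, -0.001]]
```

View pics/w13.png

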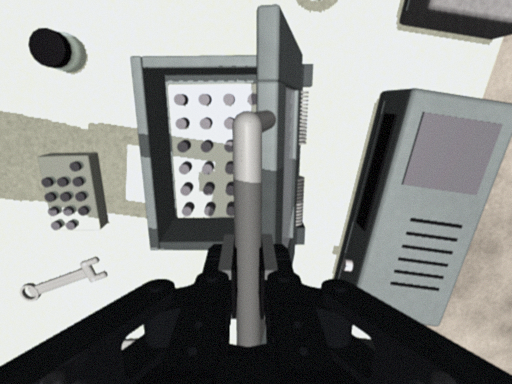

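View pics/s13.png

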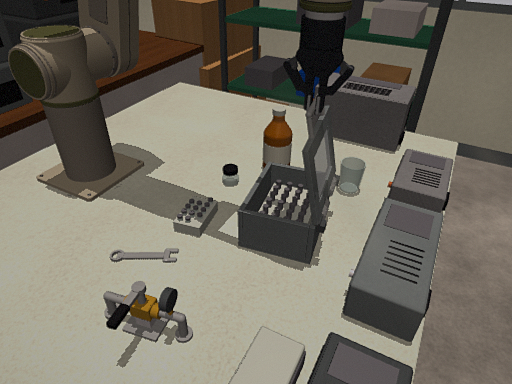

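Emit:
{"fn": "arm_command", "kwargs": {
  "increments": [
    [0, 0.0012, -0.005, 0, 0, 0],
    [0, 0.0025, -0.0097, 0, 0, 0],
    [0, 0.004, -0.0145, 0, 0, 0],
    [0, 0.0055, -0.0193, 0, 0, 0],
    [0, 0.007, -0.024, 0, 0, 0],
    [0, 0.009, -0.0287, 0, 0, 0],
    [0, 0.0107, -0.0333, 0, 0, 0],
    [0, 0.0127, -0.038, 0, 0, 0],
    [0, 0.0147, -0.0425, 0, 0, 0],
    [0, 0.017, -0.047, 0, 0, 0]
  ]
}}

```text
time: 26.65
tool_pos: [593.6, 50.1, 361.9]
tcp_rot: [-90.2, 0.2, -81.7]
ft_force: [1.2, -1.2, 4.3]
finger_gap: 10.2
```

```bash
python3 - <<'E'
from h import *
np.set_printoptions(precision=3,suppress=True)
s=r.sense();q=R.from_euler('xyz',s['tcp_rot'],degrees=True)
applied([0,.017,-.047,0,0,0])
print(s['time'],s['tool_pos'],s['tcp_rot'],s['ft_force'],s['wrist_torque'],s['finger_gap'],hoodang(),getc()[0])
th=63.667
rows([hp(th+(53-th)*min(1,k/8),0,-4.3) for k in range(1,11)])
E
```

```text
26.65 [593.62   50.146 361.875] [-90.239   0.177 -81.7  ] [ 1.156 -1.208  4.309] [-0.2   -0.673  0.12 ] 10.242235839526291 (np.float64(63.21843457911153), np.float64(214.37114532793106)) [594.623  50.145 363.083]
step 5mm 0.1deg; step 5mm 0.0deg; step 5mm 0.0deg; step 5mm 0.0deg; step 5mm 0.0deg; step 5mm 0.0deg; step 5mm 0.0deg; step 5mm 0.0deg; step 0mm 0.0deg; step 0mm 0.0deg; 
[[-0.0007, 0.0022, -0.0045, 0.002, 0.001, -0.001], [-0.0007, 0.0046, -0.0089, 0.002, 0.001, -0.001], [-0.0007, 0.007, -0.0132, 0.002, 0.001, -0.001], [-0.0007, 0.0096, -0.0175, 0.002, 0.001, -0.001], [-0.0007, 0.0123, -0.0217, 0.002, 0.001, -0.001], [-0.0007, 0.0151, -0.0259, 0.002, 0.001, -0.001], [-0.0007, 0.018, -0.03, 0.002, 0.001, -0.001], [-0.0007, 0.0209, -0.034, 0.002, 0.001, -0.001], [-0.0007, 0.0209, -0.034, 0.002, 0.001, -0.001], [-0.0007, 0.0209, -0.034, 0.002, 0.001, -0.001]]
```

Emit:
{"fn": "arm_command", "kwargs": {
  "increments": [
    [0, 0.0022, -0.0045, 0, 0, 0],
    [0, 0.0046, -0.009, 0, 0, 0],
    [0, 0.007, -0.0132, 0, 0, 0],
    [0, 0.0096, -0.0175, 0, 0, 0],
    [0, 0.0123, -0.0217, 0, 0, 0],
    [0, 0.015, -0.026, 0, 0, 0],
    [0, 0.018, -0.03, 0, 0, 0],
    [0, 0.0209, -0.034, 0, 0, 0],
    [0, 0.0209, -0.034, 0, 0, 0],
    [0, 0.0209, -0.034, 0, 0, 0]
  ],
  "force": 45
}}

```text
time: 27.9
tool_pos: [559.9, 45.2, 340.5]
tcp_rot: [-90.3, 0.2, -81.7]
ft_force: [3.0, -4.3, -3.1]
finger_gap: 10.1
```

```bash
python3 - <<'E'
from h import *
np.set_printoptions(precision=3,suppress=True)
s=r.sense();q=R.from_euler('xyz',s['tcp_rot'],degrees=True)
applied([0,.0209,-.034,0,0,0])
print(s['time'],s['tool_pos'],s['tcp_rot'],s['qd'],s['ft_force'],s['wrist_torque'],s['finger_gap'],hoodang(),getc()[0])
cw=r.camera_model('wrist');snap('wrist','w14');print([(o['conf'],o['position']) for o in r.spot_point('wrist','hood_handle')])
snap('scene','s14');cs=r.camera_model('scene')
for t in('hood_handle','hood_hinge'):print([(o['conf'],o['position']) for o in r.spot_point('scene',t)])
for t in(48,53,58):
    b=HH+215*(-HX*np.cos(np.radians(t))+np.array([0,0,np.sin(np.radians(t))]));print(t,proj(cs,b),proj(cw,b))
    e=HH+170*(-HX*np.cos(np.radians(t))+np.array([0,0,np.sin(np.radians(t))]))
    for sgn in(-1,1):print('  corner',proj(cs,e+sgn*110*np.array([-np.sin(yw),np.cos(yw),0])),proj(cw,e+sgn*110*np.array([-np.sin(yw),np.cos(yw),0])))
for t in['bottle','rack','beaker','tipbox','jar','spanner']:
    l=r.spot_point('scene',t)
    if l:print(t,l[0]['conf'],onz(cs,l[0]['position'],0))
E
```

```text
27.9 [559.866  45.226 340.541] [-90.296   0.18  -81.707] [ 0.05  -0.009 -0.078  0.005  0.006 -0.064] [ 2.966 -4.266 -3.062] [-0.529 -0.982  0.138] 10.078020683539252 (np.float64(52.43982397868548), np.float64(214.5068291659528)) [560.939  45.282 342.236]
[(0.73, [245.2, 253.4])]
[(0.86, [275.1, 115.4]), (0.4, [230.2, 183.7])]
[(0.73, [329.4, 197.7]), (0.34, [197.6, 218.6])]
48 [265.796 119.925] [219.533 245.671]
  corner [261.974 162.008] [271.743 370.457]
  corner [292.321 116.297] [282.37    8.364]
53 [272.641 115.689] [249.615 257.686]
  corner [267.879 158.845] [290.221 382.45 ]
  corner [297.386 113.291] [309.636   2.494]
58 [280.113 112.008] [287.15  270.207]
  corner [274.308 156.164] [311.341 394.076]
  corner [302.842 110.697] [341.757  -3.399]
bottle 0.84 [454.375 316.539   0.   ]
rack 0.98 [399.415 -30.52    0.   ]
beaker 0.92 [699.085 280.225   0.   ]
tipbox 0.94 [ 739.129 -315.462    0.   ]
jar 0.7 [398.284 -28.915   0.   ]
spanner 0.77 [ 363.147 -187.622    0.   ]
```

View pics/w14.png

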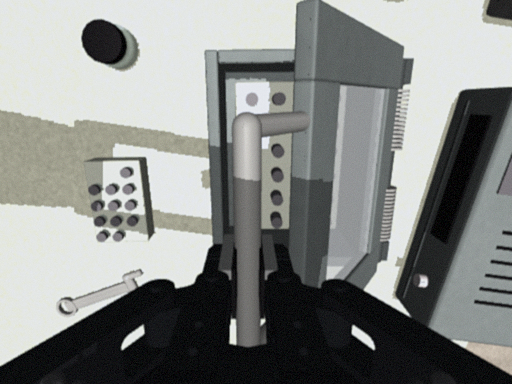

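View pics/s14.png

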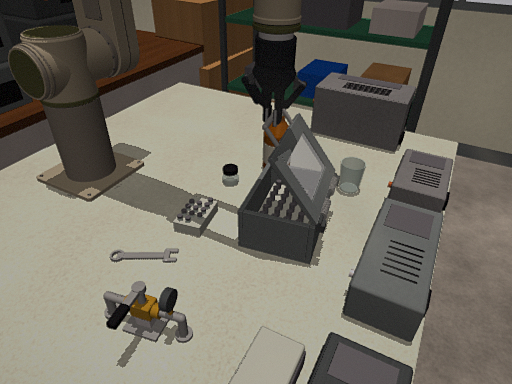

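Emit:
{"fn": "arm_command", "kwargs": {
  "increments": [
    [0, 0, 0, 0, 0, 0],
    [0, 0, 0, 0, 0, 0],
    [0, 0, 0, 0, 0, 0],
    [0, 0, 0, 0, 0, 0],
    [0, 0, 0, 0, 0, 0],
    [0, 0, 0, 0, 0, 0],
    [0, 0, 0, 0, 0, 0],
    [0, 0, 0, 0, 0, 0],
    [0, 0, 0, 0, 0, 0],
    [0, 0, 0, 0, 0, 0]
  ]
}}

```text
time: 29.7
tool_pos: [559.9, 45.3, 340.6]
tcp_rot: [-90.3, 0.2, -81.7]
ft_force: [4.1, -3.6, -1.5]
finger_gap: 10.1
```

```bash
python3 - <<'E'
from h import *
np.set_printoptions(precision=3,suppress=True)
s=r.sense();print(s['time'],s['tool_pos'],s['qd'],s['ft_force'],s['finger_gap'],hoodang())
im=snap('top','t14');cm=r.camera_model('top')
for t in['valve_axis','lever_grip']:
    for q in r.spot_point('top',t)[:2]:print(t,q['conf'],onz(cm,q['position'],100))
for t in['bottle','rack','beaker','tipbox','jar','spanner']:
    l=r.spot_point('top',t)
    if l:print(t,l[0]['conf'],onz(cm,l[0]['position'],0))
cv2.imwrite('pics/t14v.png',cv2.resize(im[150:260,100:420,::-1],None,fx=2.5,fy=2.5,interpolation=2))
E
```

```text
29.7 [559.926  45.268 340.589] [-0.035 -0.042  0.027  0.031  0.053  0.08 ] [ 4.072 -3.592 -1.541] 10.061183492203787 (np.float64(52.461209087064475), np.float64(214.50514926408061))
valve_axis 0.84 [ 492.873 -320.435  100.   ]
lever_grip 0.53 [ 513.814 -379.077  100.   ]
lever_grip 0.24 [402.864 -28.539 100.   ]
bottle 0.92 [460.416 292.606   0.   ]
rack 0.92 [399.393 -29.346   0.   ]
beaker 0.61 [693.916 291.304   0.   ]
tipbox 0.75 [ 748.011 -320.949    0.   ]
jar 0.47 [389.047 152.497   0.   ]
spanner 0.62 [ 370.634 -185.363    0.   ]
```

View pics/t14v.png

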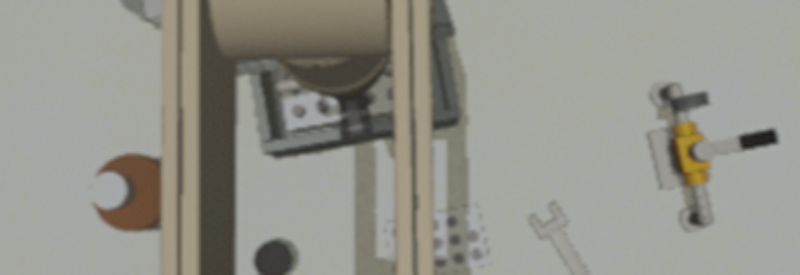

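```bash
python3 -c "
from bench import r
print(r.hand_in())"
```

```text
the job is handed in; nothing more can be done
None
```

The gas valve is shut and the hood is held just under its balance point. I handed the job in at about 30 s, still gripping the handle; no verdict was reported.

- **Valve:** I gripped the black lever and turned it anticlockwise about 88° until it met its stop. The push rose to about 21 N while the lever stayed put. After release, the wrist and top pictures show it square across the pipe.
- **Hood:** I raised it to about 77°, past the 63° balance point, and eased it back. It was then held still at about 52.5° judged from the arm's pose. The scene picture suggests about 54.5°, roughly 2° apart. Wrist force at the end was about 6 N.
- **Mistake on the way up:** I first tilted the gripper with the hood and ran into a wrist joint limit (155.8° of 156.5°). The hood dropped back to about 44° and the wrist force reached about 74 N, under the 120 N limit. The handle slipped about 5 mm in the fingers. I freed it, turned the gripper upright around the handle, and finished the lift from there.
- **Other things on the bench:** Comparing before and after, the rest measured within 10 mm of where they started, apart from one scene-camera reading each for the bottle (13 mm off) and the jar. That jar reading was a confusion with the rack, and the top camera put both about 8 mm or less from their start. I saw no contact in any picture.

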